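# Load bungs into the shaker jar, screw its captive cap down and lock the toggle clamp

## Task

Get the rubber bungs ready for their shaker wash: put every bung that stands on the worktop into the open glass jar on the shaker plate. Then swing the captive cap over the jar until it stops, screw it fully tight clockwise, and last push the toggle clamp's handle down past its over-centre point so that it snaps flat and the spindle stays locked down on the cap. Leave the flask, the measuring cylinder and the marker pen where they are.

Things in the scene. Friction and masses are not known exactly. Their poses are not given: they have to be found in the camera images.
- shaker: Fixed grey shaker plate, 200 x 300 x 20 mm, lying flat; its origin is on the worktop under the jar's centre. Its frame: the glass jar stands at the origin (floor 25 mm, rim 85 mm above the worktop, inside diameter 84 mm, wall 4 mm); a steel post for the swinging cap stands at +x 95 mm; the toggle clamp stands at -y, its upright steel cheeks (24-30 mm wide) 140 to 196 mm from the jar's centre, 150 mm high. Nothing of it moves but the cap and the clamp
- jar_mouth (a point): centre of the jar's open mouth, at the height of its rim (85 mm above the worktop)
- jar_floor (a point): centre of the jar's inner floor (25 mm above the worktop)
- cap_swing (a joint): angle of the aluminium yoke that carries the grey screw cap, swinging level about the post: 0 = cap exactly over the jar, against its stop; grows as it swings away, clockwise seen from above, up to 1.9 rad (starts open, about 1.5 to 1.9). Stiff hinge, stays where it is left (about 0.4 N m). The yoke's underside is 2 mm above the jar's rim plane, the ring is 120 mm across
- swing_axis (a point): point on the vertical swing axis of the yoke (centre of the post, 95 mm from the jar's centre)
- swing_peg (a point): the yoke's upright round steel peg, 12 mm diameter, for pushing or pulling the yoke: it stands at the yoke's free end, 167 mm from the swing axis, on the line from the axis through the cap's centre. The point is in the free part of the peg, 14 mm below its top (top at 132 mm, yoke surface at 98 mm above the worktop)
- cap_turn (a joint): turn of the cap in its yoke: 0 = loose, 2.4 rad = fully tight at its stop; grows clockwise seen from above (starts 0 to 0.5). It stays where it is left (friction about 0.08 N m) and screws down 2.5 mm per rad. More than one grasp is needed
- cap_bar (a point): middle of the straight grip bar across the top of the cap, on the cap's turning axis: the bar is 56 mm long (along this point's own x axis), 16 mm thick (y), and stands 20 mm above the 103 mm wide cap; the point is 9 mm above the cap's top face and 11 mm below the bar's top
- clamp_handle (a joint): angle of the toggle clamp's handle: 0 = open, handle sloping up 60 degrees from level away from the jar (toward the shaker's -y), clamp arm upright; grows as the handle is pushed down, 1.1 rad = locked at its stop, handle level. Its toggle throws it back to 0 unless it passes the over-centre point near 0.8; past that it is pulled on to 1.1 and stays. It needs less than 6 N at the grip; it moves in the shaker's y-z plane
- handle_pivot (a point): pivot of the handle, on the shaker's x = 0 plane, 185 mm from the jar's centre, 125 mm above the worktop
- handle_grip (a point): point on the centre line of the handle's round rubber grip (18 mm diameter), 95 mm from the pivot, 17 mm (26 mm with the round end) short of its end
- spindle_tip (a point): rubber tip of the clamp's spindle at the end of its 150 mm arm; rests on the cap's bar when locked, when open the arm stands upright 150 mm from the jar's centre and reaches 300 mm above the worktop, so pass round or over it
- bung0_c (a point): centre of a light grey rubber bung with a hole in its top, slightly tapered (wider at the top), 28 mm wide, 12 mm high, standing on the worktop to the left of the shaker; its z axis is the bung's axis
- bung1_c (a point): centre of a rubber bung like bung0: 28 mm wide, 12 mm high
- bung2_c (a point): centre of a narrower light grey rubber bung: 22 mm wide, 15 mm high
- bung3_c (a point): centre of a narrower light grey rubber bung: 22 mm wide, 15 mm high
- bung4_c (a point): centre of another narrower light grey rubber bung: 22 mm wide, 15 mm high
- bung5_c (a point): centre of a rubber bung like bung0: 28 mm wide, 12 mm high
- flask: glass conical flask, 92 mm wide, 124 mm high, behind the shaker; leave it alone; origin under its centre
- cylinder: slim glass measuring cylinder, 40 mm foot, 191 mm high, behind the shaker; leave it alone; origin under its centre
- marker: green marker pen, 135 mm long, lying at the right of the shaker; leave it alone; origin under its centre

How it is judged:
By the outcome, as a careful person would: the job done as asked, in the order asked, and still so for the second after the job is handed in, with the robot touching nothing.
Of bung0, bung1, bung2, bung3, bung4, bung5 only 4 to 6 are there at a start; the rules pass over those that are not, and their reading is None.
At some moment in a run one of bung0, bung1, bung2, bung3, bung4, bung5 may be knocked a few centimetres aside while the robot is not near it.
Once in a run the grip may slacken for a moment while it holds something.
It also fails if it takes over 208 s, if anything falls off the work surface, if the arm or the gripper's body presses on something with over 40 N, if the wrist force passes 120 N, or if a joint passes its speed limit or range.

## Robot

A 6-joint arm with a two-finger parallel gripper is mounted at the origin on a cart in front of the work surface, level with it; the furniture and walls round the work are solid. World frame = base frame: x ahead of the robot, y to its left, z up, the work surface at z = 0. Lengths are in m, angles in rad, forces in N, time in s.
With the tool pointing down it reaches from about 0.35 to 0.85 m from the base axis. Payload 8.1 kg.
Tool frame: the origin (TCP) lies on the mounting face of the last link; the fingertips stand 186 mm ahead of it and the grasp point (between the pads) lies 167 mm ahead of it; z points along the fingers, y is the line along which they close (so a half turn about z gives the same grasp; the last joint's range is limited). The gripper opens to 93 mm and grips with 3 to 60 N. Pads are 15 mm wide; open, the fingers measure 128 mm over their backs; the gripper's body (75 mm by 188 mm) begins 65 mm behind the grasp point.
Start: joints at [-1.419, 0.13, 1.488, -0, 1.523, -0.085], TCP at [0.141, -0.583, 0.405] pointing down, gripper open.
Joint ranges: [-2.96, 2.96], [-0.89, 2.26], [0.02, 2.5], [-1.34, 4.48], [0, 2.73], [-2.66, 2.66]. Speed limits (rad/s): [2.39, 2.39, 2.79, 3.14, 3.14, 3.14].

## Interface

Orientations are given as a rotation vector (axis times angle).
In Python, from plant import * gives the robot as it stands. The module is installed in compiled form; this text tells all that it offers.
- The arm moves only by the tool arm_command, never from a script. Its argument "increments" is a list of rows, each a list of 6 numbers: the shift along the tool's x, y, z in units of 0.2 m (1.0 is 0.2 m), then the turn, a rotation vector about the tool's x, y, z in units of pi rad (1.0 is pi rad). A call has exactly 5 rows; each row is the pose to reach, as a shift and turn from the pose commanded when the call began, along the tool's axes at that moment, turning the shorter way round; what a row does not reach only later rows make up. A row lasts 1/8 s, in which the tool goes at most 62.5 mm and 10.7 degrees, less where a joint would pass 70% of its speed; a pose out of reach is approached as far as the arm can. A call with a number of a shift or a turn outside -1 to 1 is refused whole. A call with a gripper value outside its range is refused whole. "fingers" is the closure, from -1 (fully open) to 1 (shut), set as the call begins (left out, the last holds). The fingers move at their own pace and stop on an object; "force" is the grip in N (left out, the last holds). Time passes only in rows, so rows that repeat a pose let the fingers close, or fill a call up. It gives the time, the measured TCP pose, the force, the opening and the grip force at its end, in the units of the state.
- read_state(): the state, without advancing time (a new reading comes with each control period).
- read_camera(name): name is "scene" or "top"; returns a dict with "image" (400x640x3 uint8, red, green, blue), "fx", "fy", "cx", "cy" (pixels), "k1" (the pictures are not rectified: a ray, as slopes to the right and down, at radius r is drawn at 1 + k1 r^2 times it, then the intrinsics apply), "T" (4x4, takes a point from camera to world coordinates). Camera axes: x right, y down, z forward; pixel columns grow to the right and rows downward; lengths in m; the calibration is good to about 2 mm. A picture is of the moment at which its call begins. There is no depth.
- close_job(): hands the job in; it is judged then, once.
The state is a dict: "t": time; "q": joint angles; "dq": joint speeds; "joint_torque": joint torques, N m; "tool_pos": TCP position; "orientation": TCP orientation; "force": force on the tool from outside, world axes, zero at the start; "wrist_torque": the same for the moment, N m; "opening": finger opening in m; "gripper_force": force on a finger pad.
Only numpy, scipy, OpenCV 4.12 (cv2) and the standard library are available. Lean on these libraries where they do the work, as an engineer would, in place of code of your own. Each camera call takes 0.05 s, during which the arm holds its last target. There are 200 camera calls.

## Working session

There is one attempt and no reset: what is moved stays moved. The work goes in short steps, Python scripts to look and compute and a tool call to move; the robot and the scene stay as the last step left them, time stands still between calls to the robot, and variables do not carry over. Pictures are saved under pics/ and viewed, at most 14 in all, crops included, and the job is handed in when it is done.

Besides the shell and the picture viewer there is one more tool, called after "Call:" by a JSON object that holds its "op" and its "data". arm_command: Moves the arm, as the interface text tells. Shifts and turns lie within -1 to 1; 1 stands for 0.2 m of shift or pi rad of turn. Its arguments: {"type":"object","properties":{"increments":{"type":"array","items":{"type":"array","items":{"type":"number","minimum":-1,"maximum":1}}},"fingers":{"type":"number"},"force":{"type":"number"}},"required":["increments"]}

```bash
mkdir -p pics; ls
python3 - <<'E'
from plant import *
import cv2
print(read_state())
for n in("scene","top"):
    c=read_camera(n);cv2.imwrite(f"pics/{n}0.png",c["image"][:,:,::-1])
    print(n,{k:c[k] for k in c if k!="image"})
E
```

```text
pics
{'t': 0.0, 'q': array([-1.41940821e+00,  1.31162647e-01,  1.48926339e+00, -2.48459895e-05,
        1.52301860e+00, -8.53691423e-02]), 'dq': array([ 0.00011085, -0.00119831,  0.00172291,  0.00115461, -0.00014968,
       -0.0006646 ]), 'joint_torque': array([ 2.37804306e-03, -5.59835887e+01, -4.91758561e+01,  7.70059205e-02,
        3.54514306e-02, -1.35947239e-04]), 'tool_pos': array([ 0.14073132, -0.5830262 ,  0.40369499]), 'orientation': array([-3.11776856e+00, -3.70812824e-01,  1.34891136e-04]), 'force': array([ 0.49906787,  0.60255711, -0.32650904]), 'wrist_torque': array([ 0.03964478, -0.01491088,  0.03198058]), 'gripper_force': 0.0, 'opening': 0.09302097269210326}
scene {'fx': 444.68605750087465, 'fy': 444.68605750087465, 'cx': 321.1406463184334, 'cy': 201.42053769180654, 'k1': -0.12117006502614681, 'T': array([[-0.48226997, -0.5138711 ,  0.70947316, -0.32709795],
       [-0.87598741,  0.2901498 , -0.38530397,  0.51858063],
       [-0.00785693, -0.80731009, -0.59007515,  0.97671419],
       [ 0.        ,  0.        ,  0.        ,  1.        ]])}
top {'fx': 478.56791857014053, 'fy': 478.56791857014053, 'cx': 316.23432964820205, 'cy': 207.47521182440997, 'k1': -0.13069321694981748, 'T': array([[-0.01983024, -0.98351292,  0.17974734,  0.34055964],
       [-0.99970525,  0.02202384,  0.01021618, -0.01463438],
       [-0.01400647, -0.17949177, -0.98365976,  1.57565428],
       [ 0.        ,  0.        ,  0.        ,  1.        ]])}
```

View pics/scene0.png

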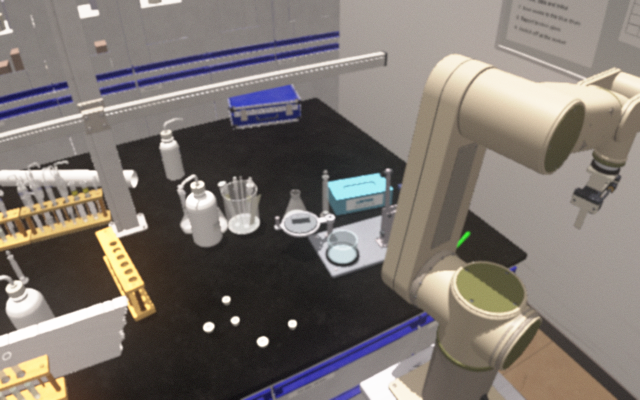

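View pics/top0.png

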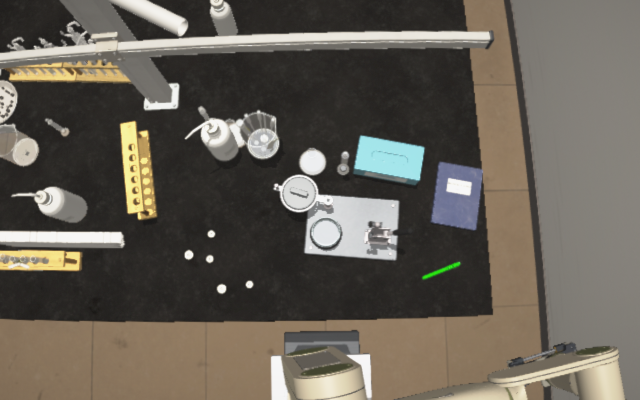

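The scene view shows five white bungs (about 226,300; 235,320; 209,327; 263,341; 292,324), the jar at (342,248), and the yoke open behind it. The top view shows the bungs at (211,234), (189,255), (210,259), (222,289), (250,285), the jar at (326,233), the cap at (299,193) and the clamp at (380,236).

```bash
cat > h.py <<'E'
from plant import *
import numpy as np, cv2
from scipy.spatial.transform import Rotation as R
def ray(c,uv):
    uv=np.atleast_2d(uv).astype(float)
    d=(uv-[c["cx"],c["cy"]])/c["fx"]; s=d.copy()
    for _ in range(30): s=d/(1+c["k1"]*(s**2).sum(1,keepdims=True))
    v=np.c_[s,np.ones(len(s))]@c["T"][:3,:3].T
    return c["T"][:3,3],v
def onz(c,uv,z):
    o,v=ray(c,uv); return o+v*((z-o[2])/v[:,2:])
def proj(c,P):
    p=(np.atleast_2d(P)-c["T"][:3,3])@c["T"][:3,:3]
    s=p[:,:2]/p[:,2:]; s=s*(1+c["k1"]*(s**2).sum(1,keepdims=True))
    return s*c["fx"]+[c["cx"],c["cy"]]
def tri(c1,u1,c2,u2):
    o1,v1=ray(c1,u1);o2,v2=ray(c2,u2)
    A=np.c_[v1[0],-v2[0]];t=np.linalg.lstsq(A,o2-o1,rcond=None)[0]
    a=o1+v1[0]*t[0];b=o2+v2[0]*t[1];return (a+b)/2,np.linalg.norm(a-b)
def bungs(c,z=.012):
    g=c["image"].min(2); m=(g>150).astype(np.uint8)
    n,l,st,ce=cv2.connectedComponentsWithStats(m)
    out=[]
    for i in range(1,n):
        P=onz(c,ce[i],z)[0]
        if 25<=st[i,4]<=250 and .3<P[0]<.72 and 0.08<P[1]<.5: out.append((ce[i].round(1),st[i,4],P.round(4)))
    return out
def delta(target_grasp,yaw=None,tool=None):
    """rows units from current measured pose to place grasp point at target, tool down, y-axis yaw"""
    s=read_state(); Rm=R.from_rotvec(s["orientation"])
    return s
E
python3 - <<'E'
from h import *
for n in("scene","top"):
    c=read_camera(n); im=c["image"]
    print(n); [print(b) for b in bungs(c)]
    if n=="top": cr=im[160:270,260:420]
    else: cr=im[160:280,260:420]
    cv2.imwrite(f"pics/{n}c.png",cv2.resize(cr,None,fx=5,fy=5,interpolation=cv2.INTER_CUBIC)[:,:,::-1])
E
```

```text
scene
(array([225.6, 299.1]), np.int32(50), array([0.5525, 0.3547, 0.012 ]))
(array([234.9, 319.9]), np.int32(55), array([0.469 , 0.3575, 0.012 ]))
(array([291.9, 323.5]), np.int32(59), array([0.3834, 0.2259, 0.012 ]))
(array([208.1, 326.5]), np.int32(87), array([0.4818, 0.4297, 0.012 ]))
(array([262.3, 341. ]), np.int32(97), array([0.369 , 0.3188, 0.012 ]))
top
(array([210.9, 233.5]), np.int32(37), array([0.5462, 0.3533, 0.012 ]))
(array([188.3, 254.3]), np.int32(59), array([0.4782, 0.4281, 0.012 ]))
(array([209.2, 258.4]), np.int32(41), array([0.4637, 0.3577, 0.012 ]))
(array([249., 284.]), np.int32(39), array([0.3782, 0.2253, 0.012 ]))
(array([221.2, 288.2]), np.int32(63), array([0.3657, 0.3167, 0.012 ]))
```

View pics/topc.png

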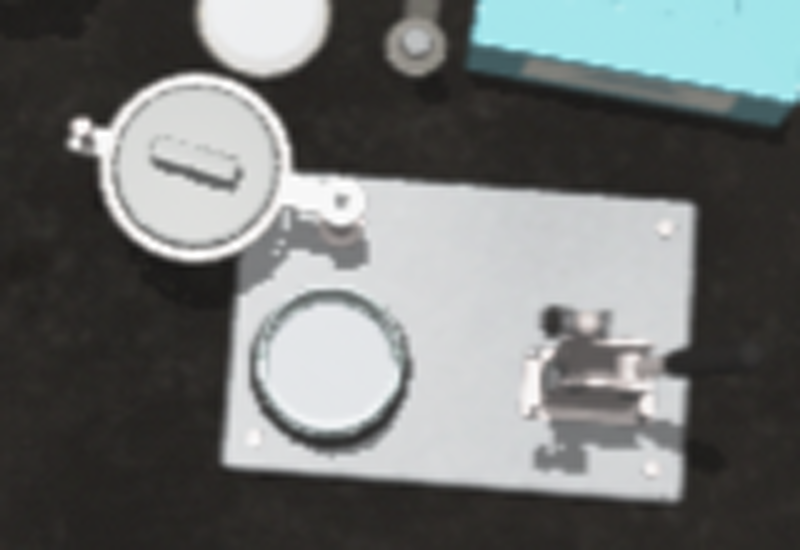

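View pics/scenec.png

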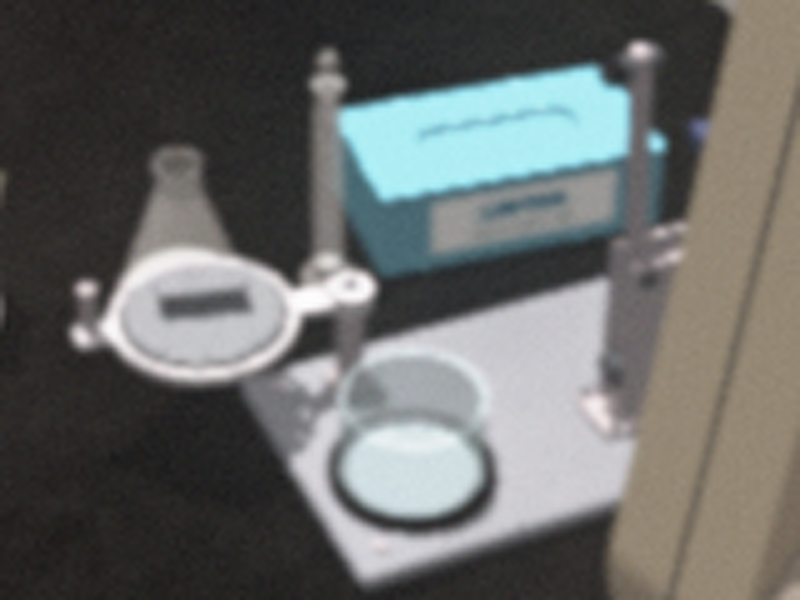

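The top crop shows plate corners at (695,205), (682,500), (222,465), the jar rim centred near (330,368), the post at (342,200), the cap bar at (196,162), the peg at (82,132), and the handle running right from (655,362). In the scene crop the jar rim centre is (415,400), the bar (205,302) and the peg top (87,288).

Run:
```python
from h import *
T=read_camera("top");S=read_camera("scene")
t=lambda x,y:np.array([(x+.5)/5-.5+260,(y+.5)/5-.5+160])
s=lambda x,y:np.array([(x+.5)/5-.5+260,(y+.5)/5-.5+160])
C=np.array([onz(T,t(*p),.02)[0] for p in[(695,205),(682,500),(222,465)]]);print(C)
d=C[2]-C[1];print("len",np.linalg.norm(d),np.linalg.norm(C[0]-C[1]),"yaw(y axis)",np.arctan2(-d[0],d[1]))
e=C[0]-C[1];print("yaw x",np.arctan2(e[1],e[0]))
print("jar top",onz(T,t(330,368),.085),"scene",onz(S,s(415,400),.085),tri(T,t(330,368),S,s(415,400)))
print("floor scene",onz(S,s(415,470),.025))
print("post",onz(T,t(342,200),.098), tri(T,t(342,200),S,s(352,286)))
print("peg",onz(T,t(80,125),.132),tri(T,t(80,125),S,s(87,286)))
print("bar",onz(T,t(198,158),.115),onz(S,s(205,300),.11))
print("cap ring c",onz(T,t(196,167),.098))
```

```text
[[ 0.64189586 -0.27220635  0.02      ]
 [ 0.44689099 -0.25421211  0.02      ]
 [ 0.47649352  0.04428603  0.02      ]]
len 0.2999624152595797 0.19583332466665743 yaw(y axis) -0.09884835812744733
yaw x -0.09201527574641674
jar top [[ 0.5302981  -0.02689503  0.085     ]] scene [[ 0.5404957  -0.02560479  0.085     ]] (array([ 0.53144739, -0.02401497,  0.09200052]), np.float64(0.006949653286072689))
floor scene [[ 0.54181027 -0.02790321  0.025     ]]
post [[ 0.63493984 -0.03681615  0.098     ]] (array([ 0.63409417, -0.03593074,  0.10503035]), np.float64(0.0019044596883031983))
peg [[0.6792869 0.1249328 0.132    ]] (array([0.67883169, 0.12546357, 0.13652042]), np.float64(0.002236961767617549))
bar [[0.6603479  0.05273152 0.115     ]] [[0.66210974 0.05517567 0.11      ]]
cap ring c [[0.65828164 0.05485649 0.098     ]]
```

```bash
cat >> h.py <<'E'
def goto(P,psi=0.,quiet=False):
    """units to bring the grasp point to P, tool straight down, tool x heading psi"""
    s=read_state(); A=R.from_rotvec(s["orientation"])
    B=R.from_euler("z",psi)*R.from_rotvec([np.pi,0,0])
    tcp=np.array(P)+[0,0,.167]
    d=A.inv().apply(tcp-s["tool_pos"])/.2; r=(A.inv()*B).as_rotvec()/np.pi
    print("units",np.r_[d,r].round(4),"tcp",s["tool_pos"].round(4),"t",s["t"])
E
python3 - <<'E'
from h import *
goto([.36,-.25,.22]); goto([.378,.21,.22])
E
```

```text
units [ 1.4564e+00 -1.3623e+00  8.7900e-02 -2.0000e-04  0.0000e+00  7.5400e-02] tcp [ 0.1408 -0.5832  0.4044] t 0.3
units [ 2.0834e+00 -3.5770e+00  8.9300e-02 -2.0000e-04  0.0000e+00  7.5400e-02] tcp [ 0.1408 -0.5832  0.4044] t 0.3
```

Call:
{"op": "arm_command", "data": {"increments": [[0.73,-0.68,0.044,0,0,0.0754],[0.73,-0.68,0.044,0,0,0.0754],[0.73,-0.68,0.044,0,0,0.0754],[0.73,-0.68,0.044,0,0,0.0754],[0.73,-0.68,0.044,0,0,0.0754]], "fingers": -0.1, "force": 15}}

```text
t: 0.92
tool_pos: [0.2511, -0.4166, 0.3962]
orientation: [3.141, 0.002, 0.0]
force: [-0.1, -0.2, -0.2]
opening: 0.0521
gripper_force: 0.0
```

Call:
{"op": "arm_command", "data": {"increments": [[0.55,-0.83,0.04,0,0,0],[0.55,-0.83,0.04,0,0,0],[0.55,-0.83,0.04,0,0,0],[0.55,-0.83,0.04,0,0,0],[0.55,-0.83,0.04,0,0,0]]}}

```text
t: 1.55
tool_pos: [0.3609, -0.2517, 0.3881]
orientation: [3.141, 0.001, -0.0]
force: [-0.2, -0.2, -0.7]
opening: 0.0513
gripper_force: 0.0
```

Call:
{"op": "arm_command", "data": {"increments": [[0,-1,0,0,0,0],[0,-1,0,0,0,0],[0,-1,0,0,0,0],[0,-1,0,0,0,0],[0,-1,0,0,0,0]]}}

```text
t: 2.17
tool_pos: [0.361, -0.0519, 0.3882]
orientation: [3.141, -0.0, 0.001]
force: [0.3, -0.3, 0.3]
opening: 0.0509
gripper_force: 0.0
```

Call:
{"op": "arm_command", "data": {"increments": [[0,-1,0,0,0,0],[0,-1,0,0,0,0],[0,-1,0,0,0,0],[0,-1,0,0,0,0],[0,-1,0,0,0,0]]}}

```text
t: 2.8
tool_pos: [0.3617, 0.1481, 0.3877]
orientation: [3.14, -0.001, -0.001]
force: [-0.6, -0.4, -0.4]
opening: 0.0511
gripper_force: 0.0
```

Run:
```python
from h import *
goto([.381,.225,.06])
c=read_camera("top");S=read_camera("scene")
cv2.imwrite("pics/a.png",np.vstack([c["image"][150:350,150:450],S["image"][200:400,150:450]])[:,:,::-1])
for k in(c,S):
  for b in bungs(k):print(b)
```

```text
units [ 9.680e-02 -3.857e-01  8.031e-01  4.000e-04  2.000e-04 -1.000e-04] tcp [0.3617 0.1481 0.3877] t 2.8
(array([210.8, 233.5]), np.int32(36), array([0.5464, 0.3536, 0.012 ]))
(array([188.3, 254.3]), np.int32(59), array([0.4782, 0.4281, 0.012 ]))
(array([209.2, 258.4]), np.int32(40), array([0.4635, 0.3575, 0.012 ]))
(array([225.6, 299.1]), np.int32(50), array([0.5525, 0.3547, 0.012 ]))
(array([234.9, 319.9]), np.int32(50), array([0.4687, 0.3575, 0.012 ]))
(array([291.9, 323.4]), np.int32(58), array([0.3836, 0.2259, 0.012 ]))
(array([208.1, 326.5]), np.int32(86), array([0.482 , 0.4297, 0.012 ]))
(array([262.3, 341. ]), np.int32(94), array([0.3691, 0.3188, 0.012 ]))
```

View pics/a.png

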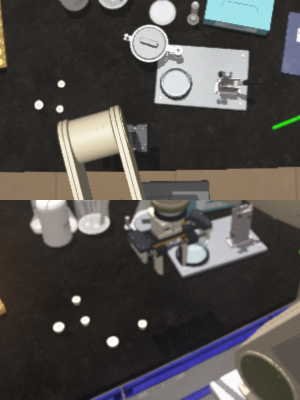

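The crop shows the arm clear of the clamp with all five bungs still standing (in the scene part near 76,300; 58,327; 85,321; 112,341; 142,324). I'm grasping the nearest.

Call:
{"op": "arm_command", "data": {"increments": [[0.05,-0.387,0.0,0,0,0],[0.097,-0.387,0.3,0,0,0],[0.097,-0.387,0.6,0,0,0],[0.097,-0.387,0.7,0,0,0],[0.097,-0.387,0.7,0,0,0]]}}

```text
t: 3.52
tool_pos: [0.3801, 0.2243, 0.246]
orientation: [3.139, -0.005, -0.006]
force: [0.2, 0.2, 0.6]
opening: 0.0516
gripper_force: 0.0
```

Call:
{"op": "arm_command", "data": {"increments": [[0,0,0.15,0,0,0],[0,0,0.297,0,0,0],[0,0,0.297,0,0,0],[0,0,0.297,0,0,0],[0,0,0.297,0,0,0]]}}

```text
t: 4.15
tool_pos: [0.3813, 0.2267, 0.1904]
orientation: [-3.14, 0.001, -0.004]
force: [0.2, 0.8, 0.1]
opening: 0.0512
gripper_force: 0.0
```

Call:
{"op": "arm_command", "data": {"increments": [[0,0,0,0,0,0],[0,0,0,0,0,0],[0,0,0,0,0,0],[0,0,0,0,0,0],[0,0,0,0,0,0]], "fingers": 1, "force": 15}}

```text
t: 4.78
tool_pos: [0.3802, 0.2266, 0.1885]
orientation: [3.142, -0.0, -0.0]
force: [-0.1, -0.3, 0.1]
opening: 0.02
gripper_force: 15.0
```

Call:
{"op": "arm_command", "data": {"increments": [[0,0,-0.1,0,0,0],[0,0,-0.4,0,0,0],[0,0,-0.7,0,0,0],[0,0,-0.7,0,0,0],[0,0,-0.7,0,0,0]]}}

```text
t: 5.4
tool_pos: [0.3801, 0.2266, 0.3282]
orientation: [-3.142, 0.0, -0.0]
force: [0.1, -0.3, -0.8]
opening: 0.02
gripper_force: 15.0
```

Run:
```python
from h import *
goto([.532,-.025,.15])
S=read_camera("scene")
cv2.imwrite("pics/b.png",cv2.resize(S["image"][180:360,200:400],None,fx=4,fy=3.3)[:,:,::-1])
```

```text
units [ 0.7595  1.2577  0.056  -0.     -0.     -0.    ] tcp [0.3801 0.2266 0.3282] t 5.4
```

View pics/b.png

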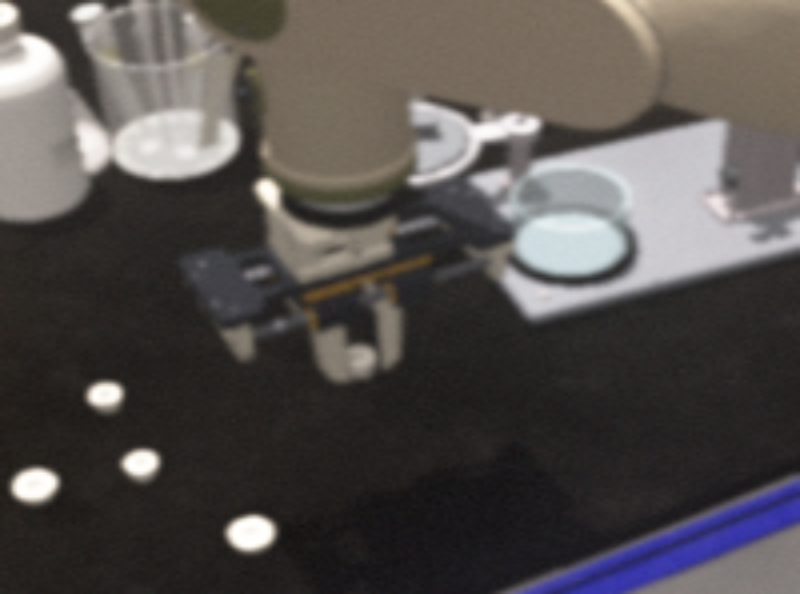

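The picture shows the bung held between the fingers at crop (360,360), with the other four still standing and the jar clear.

Run:
```python
from h import *
S=read_camera("scene")
im=S["image"];p=proj(S,[.380,.2266,.149])[0];print("expected",p, "seen",(290,289),onz(S,(290,289),.149))
print("post",onz(S,((352.5)/5-.5+260,(286.5)/5-.5+160),.098))
goto([.536,-.026,.15])
```

```text
expected [289.55779601 289.72489017] seen (290, 289) [[0.38166086 0.22457584 0.149     ]]
post [[ 0.64249246 -0.03967629  0.098     ]]
units [ 7.8210e-01  1.2615e+00  4.7800e-02  4.0000e-04  9.0000e-04 -0.0000e+00] tcp [0.3796 0.2263 0.3267] t 5.5
```

Call:
{"op": "arm_command", "data": {"increments": [[0.4,0.63,0,0,0,0],[0.4,0.63,0,0,0,0],[0.4,0.63,0,0,0,0],[0.4,0.63,0,0,0,0],[0.4,0.63,0,0,0,0]]}}

```text
t: 6.12
tool_pos: [0.4596, 0.101, 0.3272]
orientation: [-3.141, 0.0, 0.004]
force: [0.2, 0.5, -0.3]
opening: 0.0202
gripper_force: 15.0
```

Call:
{"op": "arm_command", "data": {"increments": [[0.39,0.63,0,0,0,0],[0.39,0.63,0,0,0,0],[0.39,0.63,0,0,0,0],[0.39,0.63,0.1,0,0,0],[0.39,0.63,0.2,0,0,0]]}}

```text
t: 6.75
tool_pos: [0.538, -0.0243, 0.2878]
orientation: [-3.141, -0.001, 0.001]
force: [-0.8, -0.2, -0.7]
opening: 0.0203
gripper_force: 15.0
```

Call:
{"op": "arm_command", "data": {"increments": [[0,0,0.1,0,0,0],[0,0,0.25,0,0,0],[0,0,0.25,0,0,0],[0,0,0.25,0,0,0],[0,0,0.25,0,0,0]]}}

```text
t: 7.38
tool_pos: [0.5389, -0.0251, 0.2402]
orientation: [3.141, 0.001, 0.004]
force: [0.4, -0.2, 0.1]
opening: 0.0201
gripper_force: 15.0
```

Call:
{"op": "arm_command", "data": {"increments": [[0,0,0,0,0,0],[0,0,0,0,0,0],[0,0,0,0,0,0],[0,0,-0.1,0,0,0],[0,0,-0.4,0,0,0]], "fingers": 0.27}}

```text
t: 8.0
tool_pos: [0.5365, -0.0253, 0.3155]
orientation: [-3.14, 0.0, 0.013]
force: [1.0, -0.9, 0.3]
opening: 0.0341
gripper_force: 0.0
```

Call:
{"op": "arm_command", "data": {"increments": [[0,0,-0.2,0,0,0],[-0.1,-0.2,-0.2,0,0,0],[-0.43,-0.86,-0.2,0,0,0],[-0.43,-0.86,-0.2,0,0,0],[-0.43,-0.86,-0.2,0,0,0]], "fingers": -0.1}}

```text
t: 8.62
tool_pos: [0.4507, 0.1489, 0.3586]
orientation: [-3.141, -0.004, 0.0]
force: [-0.3, -0.7, 0.6]
opening: 0.0511
gripper_force: 0.0
```

Run:
```python
from h import *
goto([.3675,.318,.021])
S=read_camera("scene");c=read_camera("top")
for k in(c,S):
  for b in bungs(k):print(b)
cv2.imwrite("pics/c.png",np.vstack([cv2.resize(c["image"][180:280,280:440],None,fx=3,fy=3),cv2.resize(S["image"][200:300,280:440],None,fx=3,fy=3)])[:,:,::-1])
```

```text
units [-4.138e-01 -8.459e-01  8.538e-01 -2.000e-04  0.000e+00  8.000e-04] tcp [0.4507 0.1489 0.3586] t 8.625
(array([188.3, 254.3]), np.int32(59), array([0.4782, 0.4281, 0.012 ]))
(array([209.2, 258.4]), np.int32(40), array([0.4635, 0.3575, 0.012 ]))
(array([225.6, 299.1]), np.int32(50), array([0.5525, 0.3547, 0.012 ]))
(array([234.9, 319.9]), np.int32(53), array([0.4688, 0.3574, 0.012 ]))
(array([208.1, 326.5]), np.int32(87), array([0.4818, 0.4297, 0.012 ]))
(array([262.3, 341. ]), np.int32(95), array([0.369 , 0.3189, 0.012 ]))
```

View pics/c.png

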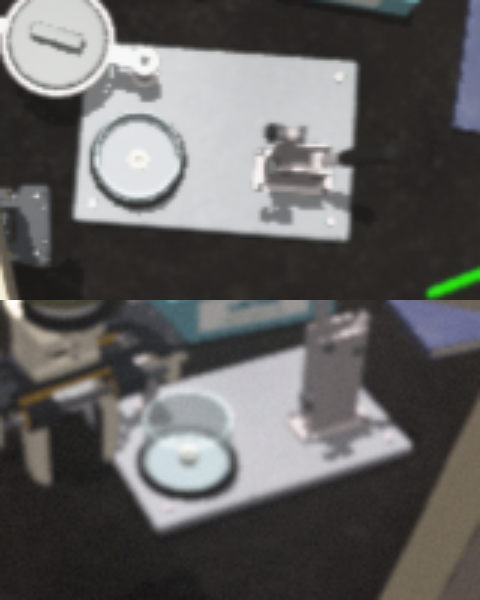

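The bung lies in the middle of the jar floor at crop (138,158) in the top part and (188,455) in the scene part. Next is the bung at (.368,.318), to be dropped slightly to the near side.

Call:
{"op": "arm_command", "data": {"increments": [[-0.2,-0.4,0,0,0,0],[-0.414,-0.846,0,0,0,0],[-0.414,-0.846,0.1,0,0,0],[-0.414,-0.846,0.3,0,0,0],[-0.414,-0.846,0.5,0,0,0]]}}

```text
t: 9.35
tool_pos: [0.3697, 0.3162, 0.2577]
orientation: [-3.141, -0.002, -0.002]
force: [0.6, -0.2, -0.4]
opening: 0.0514
gripper_force: 0.0
```

Call:
{"op": "arm_command", "data": {"increments": [[0,0,0.0,0,0,0],[0,0,0.2,0,0,0],[0,0,0.35,0,0,0],[0,0,0.35,0,0,0],[0,0,0.35,0,0,0]]}}

```text
t: 9.98
tool_pos: [0.3707, 0.316, 0.1906]
orientation: [-3.14, 0.001, -0.003]
force: [0.2, -0.6, 1.1]
opening: 0.0512
gripper_force: 0.0
```

Call:
{"op": "arm_command", "data": {"increments": [[0,0,0,0,0,0],[0,0,0,0,0,0],[0,0,0,0,0,0],[0,0,0,0,0,0],[0,0,0,0,0,0]], "fingers": 1, "force": 15}}

```text
t: 10.6
tool_pos: [0.3697, 0.3159, 0.189]
orientation: [-3.141, -0.0, -0.001]
force: [-1.4, -0.5, 6.1]
opening: 0.0253
gripper_force: 15.0
```

Call:
{"op": "arm_command", "data": {"increments": [[0,0,-0.2,0,0,0],[0,0,-0.4,0,0,0],[0.05,0.1,-0.6,0,0,0],[0.2,0.4,-0.6,0,0,0],[0.38,0.855,-0.6,0,0,0]]}}

```text
t: 11.22
tool_pos: [0.4312, 0.1808, 0.3092]
orientation: [-3.141, -0.003, -0.003]
force: [0.3, 0.2, -1.0]
opening: 0.0252
gripper_force: 15.0
```

Run:
```python
from h import *
goto([.52,-.024,.071])
```

```text
units [ 4.4170e-01  1.0252e+00  3.5650e-01 -1.0000e-04 -5.0000e-04  6.0000e-04] tcp [0.4312 0.1808 0.3092] t 11.225
```

Call:
{"op": "arm_command", "data": {"increments": [[0.2,0.4,0,0,0,0],[0.4,0.8,0,0,0,0],[0.44,0.99,0,0,0,0],[0.44,0.99,0,0,0,0],[0.44,0.99,0.1,0,0,0]]}}

```text
t: 11.85
tool_pos: [0.5199, -0.0186, 0.2896]
orientation: [3.141, -0.005, 0.005]
force: [-0.5, 0.7, -0.9]
opening: 0.0255
gripper_force: 15.0
```

Call:
{"op": "arm_command", "data": {"increments": [[0,0.02,0.1,0,0,0],[0,0.02,0.26,0,0,0],[0,0.02,0.26,0,0,0],[0,0.02,0.26,0,0,0],[0,0.02,0.26,0,0,0]]}}

```text
t: 12.48
tool_pos: [0.5202, -0.0217, 0.2365]
orientation: [3.138, -0.002, 0.009]
force: [14.9, -10.7, -14.3]
opening: 0.0249
gripper_force: 28.9
```

Call:
{"op": "arm_command", "data": {"increments": [[0,0,0,0,0,0],[0,0,0,0,0,0],[0,0,0,0,0,0],[0,0,-0.1,0,0,0],[0,0,-0.4,0,0,0]], "fingers": 0.23}}

```text
t: 13.1
tool_pos: [0.5176, -0.0209, 0.3136]
orientation: [-3.142, 0.002, 0.009]
force: [0.9, 0.6, 1.0]
opening: 0.0353
gripper_force: 0.0
```

Call:
{"op": "arm_command", "data": {"increments": [[0,0,-0.2,0,0,0],[-0.05,-0.3,-0.2,0,0,0],[-0.13,-0.95,-0.2,0,0,0],[-0.13,-0.95,-0.2,0,0,0],[-0.13,-0.95,-0.2,0,0,0]], "fingers": 0}}

```text
t: 13.72
tool_pos: [0.4915, 0.1733, 0.3562]
orientation: [-3.141, -0.008, 0.001]
force: [1.0, -0.6, 0.5]
opening: 0.0466
gripper_force: 0.0
```

Run:
```python
from h import *
goto([.466,.3576,.021])
S=read_camera("scene");c=read_camera("top")
for k in(c,S):
  for b in bungs(k):print(b)
  m=(k["image"].min(2)>0)
# whitest blobs near jar (floor level)
for k in(c,S):
  u=proj(k,[.538,-.026,.03])[0].astype(int);g=k["image"].astype(int)
  w=g[u[1]-16:u[1]+16,u[0]-18:u[0]+18]; n,l,st,ce=cv2.connectedComponentsWithStats(((w[...,0]>w[...,2]-6)&(w.min(2)>215)).astype(np.uint8))
  print([(ce[i].round(1),st[i,4]) for i in range(1,n) if st[i,4]>8])
cv2.imwrite("pics/d.png",np.vstack([cv2.resize(c["image"][180:280,280:440],None,fx=3,fy=3),cv2.resize(S["image"][200:300,280:440],None,fx=3,fy=3)])[:,:,::-1])
```

```text
units [-1.224e-01 -9.214e-01  8.416e-01 -3.000e-04  3.000e-04  1.600e-03] tcp [0.4915 0.1733 0.3562] t 13.725
(array([225.6, 299.1]), np.int32(50), array([0.5525, 0.3547, 0.012 ]))
(array([228.3, 321.2]), np.int32(136), array([0.4732, 0.3749, 0.012 ]))
[(array([8.9, 3.1]), np.int32(73)), (array([18. , 17.7]), np.int32(330)), (array([ 1.4, 26.7]), np.int32(41))]
[(array([18.4, 11.7]), np.int32(21))]
```

Run:
```python
from h import *
S=read_camera("scene");c=read_camera("top")
a=cv2.imread("pics/d.png")
b=cv2.resize(S["image"][280:360,180:300],None,fx=4,fy=4,interpolation=cv2.INTER_CUBIC)[:,:,::-1]
o=np.zeros((600,480,3),np.uint8);
cv2.imwrite("pics/e.png",np.hstack([cv2.resize(a,(320,400)),np.vstack([b,np.zeros((80,480,3),np.uint8)])]))
```

```text
(no output)
```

View pics/e.png

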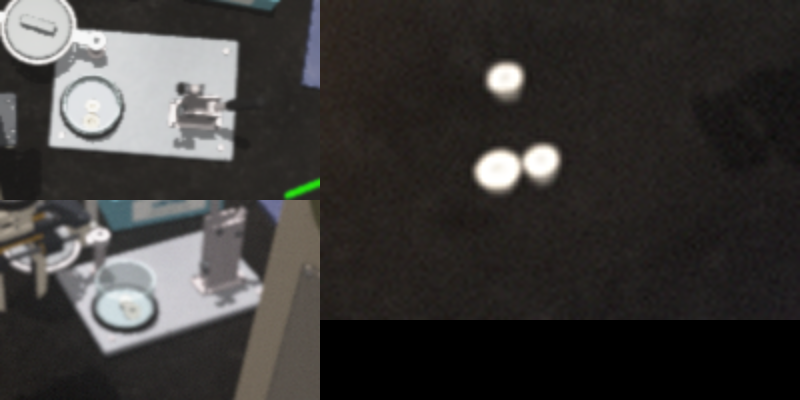

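Both dropped bungs are in the jar: (92,105) and (90,120) in the left panel. A wide bung has been knocked against a narrow one, at right-panel (498,170) and (542,160). I'll turn the gripper 90° so it closes along x.

Call:
{"op": "arm_command", "data": {"increments": [[-0.12,-0.6,0,0,0,-0.25],[-0.12,-0.6,0,0,0,-0.25],[-0.12,-0.6,0,0,0,-0.25],[-0.12,-0.6,0,0,0,-0.25],[-0.12,-0.6,0,0,0,-0.25]], "fingers": -0.1}}

```text
t: 14.55
tool_pos: [0.4693, 0.2885, 0.3564]
orientation: [2.903, 1.2, -0.001]
force: [0.5, 0.2, 0.1]
opening: 0.0513
gripper_force: 0.0
```

Call:
{"op": "arm_command", "data": {"increments": [[0,0,0,0,0,-0.25],[0,0,0,0,0,-0.25],[0,0,0,0,0,-0.25],[0,0,0,0,0,-0.25],[0,0,0,0,0,-0.25]]}}

```text
t: 15.18
tool_pos: [0.4692, 0.2888, 0.3565]
orientation: [2.226, 2.217, -0.0]
force: [0.3, 0.1, 0.2]
opening: 0.0512
gripper_force: 0.0
```

Run:
```python
from h import *
S=read_camera("scene")
n=onz(S,(235.2,320),.012)[0];w=onz(S,(224.2,322.2),.012)[0];print(n,w)
n[0]-=.003;w[0]-=.003
print(np.arctan2(*(w-n)[[1,0]]))
goto([*n[:2],.021],np.pi/2);goto([*w[:2],.021],np.pi/2)
```

```text
[0.4681609  0.35683593 0.012     ] [0.47527212 0.38608277 0.012     ]
1.3322799365212987
units [ 0.3395 -0.0208  0.8425 -0.      0.     -0.0012] tcp [0.4691 0.2889 0.3565] t 15.225
units [ 0.4858  0.0142  0.8425 -0.      0.     -0.0012] tcp [0.4691 0.2889 0.3565] t 15.225
```

Call:
{"op": "arm_command", "data": {"increments": [[0.33,-0.015,0,0,0,0],[0.33,-0.015,0.1,0,0,0],[0.33,-0.015,0.3,0,0,0],[0.33,-0.015,0.5,0,0,0],[0.33,-0.015,0.6,0,0,0]]}}

```text
t: 15.85
tool_pos: [0.4648, 0.3545, 0.2334]
orientation: [-2.225, -2.217, 0.007]
force: [-0.3, -1.1, -0.3]
opening: 0.0512
gripper_force: 0.0
```

Call:
{"op": "arm_command", "data": {"increments": [[0,0,0.1,0,0,0],[0,0,0.24,0,0,0],[0,0,0.24,0,0,0],[0,0,0.24,0,0,0],[0,0,0.24,0,0,0]]}}

```text
t: 16.48
tool_pos: [0.4659, 0.356, 0.1895]
orientation: [2.222, 2.221, 0.002]
force: [0.5, -0.6, 0.3]
opening: 0.0514
gripper_force: 0.0
```

Call:
{"op": "arm_command", "data": {"increments": [[0,0,0,0,0,0],[0,0,0,0,0,0],[0,0,0,0,0,0],[0,0,0,0,0,0],[0,0,0,0,0,0]], "fingers": 1, "force": 15}}

```text
t: 17.1
tool_pos: [0.4656, 0.3559, 0.1886]
orientation: [2.221, 2.221, -0.0]
force: [0.6, 0.5, 0.6]
opening: 0.0196
gripper_force: 15.0
```

Call:
{"op": "arm_command", "data": {"increments": [[0,0,-0.2,0,0,0],[0,0,-0.4,0,0,0],[0,0,-0.6,0,0,0],[-0.3,0.05,-0.6,0,0,0],[-0.6,0.1,-0.6,0,0,0]]}}

```text
t: 17.73
tool_pos: [0.4857, 0.2351, 0.3095]
orientation: [2.219, 2.223, 0.003]
force: [0.4, -1.6, -0.9]
opening: 0.0197
gripper_force: 15.0
```

Run:
```python
from h import *
goto([.538,-.019,.078],np.pi/2)
S=read_camera("scene");c=read_camera("top")
for k in(c,S):
  for b in bungs(k):print(b)
```

```text
units [-1.2712e+00  2.5830e-01  3.2220e-01  6.0000e-04 -2.0000e-04  7.0000e-04] tcp [0.4857 0.2351 0.3095] t 17.725
(array([225.6, 299.1]), np.int32(50), array([0.5525, 0.3547, 0.012 ]))
(array([224., 322.]), np.int32(81), array([0.4762, 0.3863, 0.012 ]))
```

Call:
{"op": "arm_command", "data": {"increments": [[-0.3,0.06,0,0,0,0],[-0.63,0.13,0,0,0,0],[-0.9,0.18,0,0,0,0],[-0.95,0.2,0,0,0,0],[-0.95,0.2,0,0,0,0]]}}

```text
t: 18.45
tool_pos: [0.5258, 0.0459, 0.3085]
orientation: [-2.223, -2.219, -0.001]
force: [0.8, -0.7, -0.5]
opening: 0.02
gripper_force: 15.0
```

Call:
{"op": "arm_command", "data": {"increments": [[-0.3,0.06,0,0,0,0],[-0.31,0.06,0,0,0,0],[-0.31,0.06,0.1,0,0,0],[-0.31,0.06,0.3,0,0,0],[-0.31,0.06,0.32,0,0,0]]}}

```text
t: 19.08
tool_pos: [0.5358, -0.0139, 0.2414]
orientation: [-2.215, -2.22, 0.006]
force: [0.3, 1.2, 1.0]
opening: 0.0198
gripper_force: 15.0
```

Call:
{"op": "arm_command", "data": {"increments": [[0,0,0,0,0,0],[0,0,0,0,0,0],[0,0,0,0,0,0],[0,0,-0.1,0,0,0],[0,0,-0.4,0,0,0]], "fingers": 0.27}}

```text
t: 19.7
tool_pos: [0.5362, -0.0161, 0.3225]
orientation: [-2.218, -2.217, 0.006]
force: [0.4, 0.1, 0.9]
opening: 0.0341
gripper_force: 0.0
```

Call:
{"op": "arm_command", "data": {"increments": [[0,0,-0.1,0,0,0],[0.3,-0.05,-0.1,0,0,0],[0.6,-0.1,-0.1,0,0,0],[1,-0.2,-0.1,0,0,0],[1,-0.2,-0.1,0,0,0]], "fingers": -0.1}}

```text
t: 20.32
tool_pos: [0.4965, 0.1868, 0.3447]
orientation: [-2.218, -2.224, -0.001]
force: [1.0, 0.1, 0.4]
opening: 0.051
gripper_force: 0.0
```

Run:
```python
from h import *
goto([.4735,.386,.021],np.pi/2)
S=read_camera("scene");c=read_camera("top")
for k in(c,S):
  for b in bungs(k):print(b)
```

```text
units [ 9.958e-01 -1.121e-01  7.846e-01  0.000e+00 -3.000e-04  9.000e-04] tcp [0.4965 0.1868 0.3447] t 20.325
(array([225.6, 299.1]), np.int32(50), array([0.5525, 0.3547, 0.012 ]))
(array([224., 322.]), np.int32(82), array([0.476 , 0.3863, 0.012 ]))
```

Call:
{"op": "arm_command", "data": {"increments": [[0.3,0,0,0,0,0],[0.6,0,0,0,0,0],[0.995,-0.11,0,0,0,0],[0.995,-0.11,0,0,0,0],[0.995,-0.11,0.2,0,0,0]]}}

```text
t: 21.05
tool_pos: [0.477, 0.3843, 0.3081]
orientation: [2.219, 2.222, 0.012]
force: [-0.0, 0.4, -0.7]
opening: 0.0511
gripper_force: 0.0
```

Call:
{"op": "arm_command", "data": {"increments": [[0,0,0.2,0,0,0],[0,0,0.4,0,0,0],[0,0,0.58,0,0,0],[0,0,0.58,0,0,0],[0,0,0.58,0,0,0]]}}

```text
t: 21.68
tool_pos: [0.4764, 0.3816, 0.1885]
orientation: [2.223, 2.22, -0.001]
force: [0.8, 0.1, 0.1]
opening: 0.0514
gripper_force: 0.0
```

Call:
{"op": "arm_command", "data": {"increments": [[0,0,0,0,0,0],[0,0,0,0,0,0],[0,0,0,0,0,0],[0,0,0,0,0,0],[0,0,0,0,0,0]], "fingers": 1}}

```text
t: 22.3
tool_pos: [0.4757, 0.3829, 0.1886]
orientation: [2.221, 2.221, 0.0]
force: [0.6, -0.8, 1.6]
opening: 0.026
gripper_force: 15.0
```

Call:
{"op": "arm_command", "data": {"increments": [[0,0,-0.2,0,0,0],[0,0,-0.4,0,0,0],[0,0,-0.6,0,0,0],[-0.3,0.05,-0.6,0,0,0],[-0.6,0.1,-0.6,0,0,0]]}}

```text
t: 22.92
tool_pos: [0.4957, 0.2622, 0.3095]
orientation: [2.219, 2.223, 0.003]
force: [0.3, -0.3, -0.2]
opening: 0.0256
gripper_force: 15.0
```

Run:
```python
from h import *
goto([.538,-.032,.078],np.pi/2)
```

```text
units [-1.4716e+00  2.0800e-01  3.2170e-01  6.0000e-04 -2.0000e-04  7.0000e-04] tcp [0.4957 0.2622 0.3095] t 22.925
```

Call:
{"op": "arm_command", "data": {"increments": [[-0.3,0.05,0,0,0,0],[-0.6,0.1,0,0,0,0],[-0.9,0.14,0,0,0,0],[-0.95,0.15,0,0,0,0],[-0.95,0.15,0,0,0,0]]}}

```text
t: 23.55
tool_pos: [0.5257, 0.0725, 0.3086]
orientation: [-2.223, -2.219, -0.0]
force: [0.9, 0.7, -0.3]
opening: 0.0255
gripper_force: 15.0
```

Call:
{"op": "arm_command", "data": {"increments": [[-0.3,0.05,0,0,0,0],[-0.5,0.055,0,0,0,0],[-0.5,0.055,0.1,0,0,0],[-0.5,0.055,0.3,0,0,0],[-0.5,0.055,0.32,0,0,0]]}}

```text
t: 24.18
tool_pos: [0.535, -0.0253, 0.2414]
orientation: [-2.216, -2.22, 0.005]
force: [-1.0, -0.0, -0.1]
opening: 0.0252
gripper_force: 15.0
```

Call:
{"op": "arm_command", "data": {"increments": [[0,0,0,0,0,0],[0,0,0,0,0,0],[0,0,0,0,0,0],[0,0,-0.1,0,0,0],[0,0,-0.4,0,0,0]], "fingers": 0.23}}

```text
t: 24.8
tool_pos: [0.5352, -0.027, 0.3224]
orientation: [-2.218, -2.217, 0.006]
force: [1.9, 0.1, -0.1]
opening: 0.0359
gripper_force: 0.0
```

Call:
{"op": "arm_command", "data": {"increments": [[0,0,-0.1,0,0,0],[0.3,0,-0.1,0,0,0],[0.6,0,-0.1,0,0,0],[1,0,-0.1,0,0,0],[1,0,-0.1,0,0,0]], "fingers": -0.1}}

```text
t: 25.42
tool_pos: [0.5361, 0.176, 0.3447]
orientation: [-2.217, -2.225, -0.001]
force: [0.4, -0.0, -0.6]
opening: 0.0511
gripper_force: 0.0
```

Run:
```python
from h import *
goto([.549,.354,.021],np.pi/2)
S=read_camera("scene");c=read_camera("top")
for k in(c,S):
  for b in bungs(k):print(b)
```

```text
units [ 8.893e-01  6.740e-02  7.842e-01  1.000e-04 -3.000e-04  1.100e-03] tcp [0.5361 0.176  0.3447] t 25.425
(array([225.6, 299.1]), np.int32(50), array([0.5525, 0.3547, 0.012 ]))
```

Call:
{"op": "arm_command", "data": {"increments": [[0.3,0,0,0,0,0],[0.6,0,0,0,0,0],[0.885,0.065,0,0,0,0],[0.885,0.065,0,0,0,0],[0.885,0.065,0.2,0,0,0]]}}

```text
t: 26.15
tool_pos: [0.5519, 0.349, 0.308]
orientation: [2.22, 2.219, 0.01]
force: [0.0, -0.4, -1.1]
opening: 0.0508
gripper_force: 0.0
```

Call:
{"op": "arm_command", "data": {"increments": [[0,0,0.2,0,0,0],[0,0,0.4,0,0,0],[0,0,0.58,0,0,0],[0,0,0.58,0,0,0],[0,0,0.58,0,0,0]]}}

```text
t: 26.78
tool_pos: [0.5505, 0.3476, 0.1888]
orientation: [2.223, 2.219, -0.001]
force: [-0.8, 0.1, -0.2]
opening: 0.0513
gripper_force: 0.0
```

Call:
{"op": "arm_command", "data": {"increments": [[0,0,0,0,0,0],[0,0,0,0,0,0],[0,0,0,0,0,0],[0,0,0,0,0,0],[0,0,0,0,0,0]], "fingers": 1}}

```text
t: 27.4
tool_pos: [0.5496, 0.3499, 0.1886]
orientation: [2.221, 2.222, -0.0]
force: [0.3, -0.3, 0.8]
opening: 0.0199
gripper_force: 15.0
```

Call:
{"op": "arm_command", "data": {"increments": [[0,0,-0.2,0,0,0],[0,0,-0.4,0,0,0],[0,0,-0.6,0,0,0],[-0.3,-0.02,-0.6,0,0,0],[-0.6,-0.03,-0.6,0,0,0]]}}

```text
t: 28.02
tool_pos: [0.5434, 0.2292, 0.3094]
orientation: [2.218, 2.223, 0.002]
force: [1.0, -1.3, -1.2]
opening: 0.0196
gripper_force: 15.0
```

Run:
```python
from h import *
goto([.538,-.028,.078],np.pi/2)
```

```text
units [-1.2862e+00 -3.0300e-02  3.2160e-01  6.0000e-04 -1.0000e-04  6.0000e-04] tcp [0.5434 0.2292 0.3094] t 28.025
```

Call:
{"op": "arm_command", "data": {"increments": [[-0.3,-0.01,0,0,0,0],[-0.6,-0.02,0,0,0,0],[-0.9,-0.02,0,0,0,0],[-0.95,-0.02,0,0,0,0],[-0.95,-0.02,0,0,0,0]]}}

```text
t: 28.65
tool_pos: [0.5397, 0.0395, 0.3086]
orientation: [-2.223, -2.219, -0.001]
force: [0.3, 0.8, 0.0]
opening: 0.0199
gripper_force: 15.0
```

Call:
{"op": "arm_command", "data": {"increments": [[-0.3,-0.01,0,0,0,0],[-0.32,-0.01,0,0,0,0],[-0.32,-0.01,0.1,0,0,0],[-0.32,-0.01,0.3,0,0,0],[-0.32,-0.01,0.32,0,0,0]]}}

```text
t: 29.28
tool_pos: [0.5361, -0.0221, 0.2414]
orientation: [-2.216, -2.219, 0.005]
force: [-1.0, 0.3, -0.2]
opening: 0.0197
gripper_force: 15.0
```

Call:
{"op": "arm_command", "data": {"increments": [[0,0,0,0,0,0],[0,0,0,0,0,0],[0,0,0,0,0,0],[0,0,-0.1,0,0,0],[0,0,-0.4,0,0,0]], "fingers": 0.27}}

```text
t: 29.9
tool_pos: [0.5362, -0.0241, 0.3225]
orientation: [-2.218, -2.217, 0.006]
force: [0.8, 0.1, 1.4]
opening: 0.0341
gripper_force: 0.0
```

Call:
{"op": "arm_command", "data": {"increments": [[0,0,-0.1,0,0,0],[0.3,-0.2,-0.1,0,0,0],[0.6,-0.4,-0.1,0,0,0],[1,-0.7,-0.1,0,0,0],[1,-0.7,-0.1,0,0,0]], "fingers": -0.1}}

```text
t: 30.52
tool_pos: [0.3962, 0.1771, 0.3448]
orientation: [2.222, 2.221, 0.001]
force: [0.6, 0.7, -0.3]
opening: 0.0509
gripper_force: 0.0
```

Call:
{"op": "arm_command", "data": {"increments": [[0.3,-0.05,0,0,0,0],[0.6,-0.1,0,0,0,0],[0.6,-0.1,0,0,0,0],[0.6,-0.1,0,0,0,0],[0.6,-0.1,0,0,0,0]]}}

```text
t: 31.15
tool_pos: [0.378, 0.2947, 0.3445]
orientation: [2.223, 2.219, -0.0]
force: [-0.5, -0.4, -0.6]
opening: 0.051
gripper_force: 0.0
```

Run:
```python
from h import *
S=read_camera("scene");c=read_camera("top")
for k in(c,S):
  for b in bungs(k):print(b)
print(read_state()["q"].round(2),read_state()["tool_pos"])
f=lambda x:cv2.resize(x,None,fx=4,fy=4,interpolation=cv2.INTER_CUBIC)
cv2.imwrite("pics/f.png",np.hstack([f(c["image"][160:280,260:360]),f(S["image"][180:300,260:360])])[:,:,::-1])
```

```text
[ 0.56 -0.16  1.89 -0.    1.42  0.56] [0.37815199 0.29470182 0.34458801]
```

View pics/f.png

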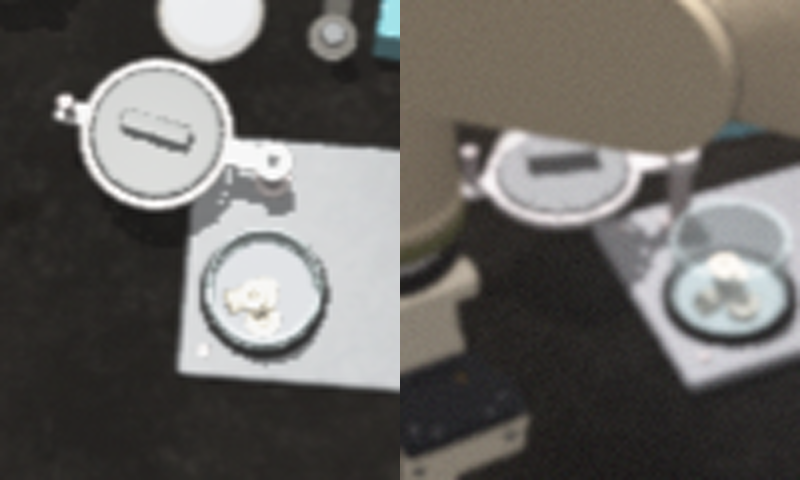

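All five bungs lie in the jar well below the rim (left panel about 255,300; right panel about 725,285), and none is left on the worktop. Next I take the peg, at about (.679,.125).

Call:
{"op": "arm_command", "data": {"increments": [[-0.1,0.25,0,0,0,0.04],[-0.25,0.5,0,0,0,0.0863],[-0.43,0.75,0,0,0,0.0863],[-0.43,0.75,0,0,0,0.0863],[-0.43,0.75,0,0,0,0.0863]], "fingers": -0.1, "force": 8}}

```text
t: 31.88
tool_pos: [0.5277, 0.2088, 0.3443]
orientation: [-2.503, -1.898, 0.001]
force: [-0.2, -0.4, 0.4]
opening: 0.051
gripper_force: 0.0
```

Run:
```python
from h import *
goto([.679,.125,.18],1.30)
P=np.array([.633,-.037]);r=.1675
a0=1.30
# arc rows, five rows per call, in frame at each call's start
for k in range(5):
    h0=a0+.35*k
    c0=P+r*np.array([np.cos(h0),np.sin(h0)])
    for j in range(1,6):
        h1=h0+.07*j; d=P+r*np.array([np.cos(h1),np.sin(h1)])-c0
        ux=np.array([np.cos(h0),np.sin(h0)]);uy=np.array([np.sin(h0),-np.cos(h0)])
        if k==0: print((d@ux/.2).round(4),(d@uy/.2).round(4),round(-.07*j/np.pi,4))
```

```text
units [-1.994e-01  8.414e-01 -1.450e-02 -3.000e-04  1.000e-04 -8.000e-04] tcp [0.5277 0.2088 0.3443] t 31.875
-0.0021 -0.0586 -0.0223
-0.0082 -0.1169 -0.0446
-0.0184 -0.1746 -0.0668
-0.0326 -0.2314 -0.0891
-0.0508 -0.2872 -0.1114
```

Call:
{"op": "arm_command", "data": {"increments": [[-0.1,0.3,0,0,0,0],[-0.2,0.6,0,0,0,0],[-0.2,0.84,0,0,0,0],[-0.2,0.84,0,0,0,0],[-0.2,0.84,0,0,0,0]]}}

```text
t: 32.5
tool_pos: [0.6779, 0.1273, 0.3443]
orientation: [-2.5, -1.901, 0.001]
force: [-0.1, 0.1, 0.2]
opening: 0.0511
gripper_force: 0.0
```

Run:
```python
from h import *
goto([.679,.125,.122],1.30)
S=read_camera("scene");c=read_camera("top")
print(proj(c,[.679,.125,.132]),proj(S,[.679,.125,.132]))
f=lambda x:cv2.resize(x,None,fx=4,fy=4,interpolation=cv2.INTER_CUBIC)
cv2.imwrite("pics/g.png",np.hstack([f(c["image"][140:260,230:330]),f(S["image"][140:260,230:330])])[:,:,::-1])
```

```text
units [-9.500e-03  8.700e-03  2.767e-01 -4.000e-04 -0.000e+00  2.000e-04] tcp [0.6779 0.1273 0.3443] t 32.5
[[275.57872263 184.69064431]] [[277.57369076 217.94323119]]
```

View pics/g.png

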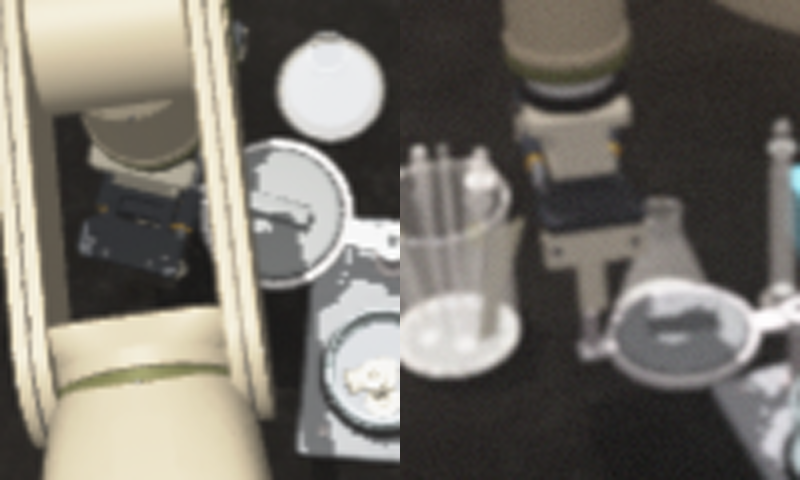

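In the scene panel the finger stands directly above the peg, at (592,330), with the flask behind it and clear. I'll descend and close.

Call:
{"op": "arm_command", "data": {"increments": [[-0.01,0.008,0.1,0,0,0],[-0.01,0.008,0.2,0,0,0],[-0.01,0.008,0.277,0,0,0],[-0.01,0.008,0.277,0,0,0],[-0.01,0.008,0.277,0,0,0]]}}

```text
t: 33.22
tool_pos: [0.6799, 0.124, 0.2893]
orientation: [2.501, 1.901, 0.0]
force: [-0.1, 0.5, 0.2]
opening: 0.0512
gripper_force: 0.0
```

Call:
{"op": "arm_command", "data": {"increments": [[0,0,0,0,0,0],[0,0,0,0,0,0],[0,0,0,0,0,0],[0,0,0,0,0,0],[0,0,0,0,0,0]], "fingers": 1, "force": 8}}

```text
t: 33.85
tool_pos: [0.6799, 0.1239, 0.2893]
orientation: [2.501, 1.901, 0.001]
force: [1.1, -0.1, 0.2]
opening: 0.0118
gripper_force: 8.0
```

Call:
{"op": "arm_command", "data": {"increments": [[-0.002,-0.0586,0,0,0,-0.0223],[-0.008,-0.117,0,0,0,-0.0446],[-0.0184,-0.1746,0,0,0,-0.0668],[-0.0326,-0.2314,0,0,0,-0.0891],[-0.0508,-0.2872,0,0,0,-0.1114]]}}

```text
t: 34.48
tool_pos: [0.6216, 0.1294, 0.2893]
orientation: [2.129, 2.309, 0.001]
force: [2.6, -1.3, -1.2]
opening: 0.0117
gripper_force: 8.0
```

Run:
```python
from h import *
s=read_state();print(s["force"],s["wrist_torque"],s["opening"])
P=np.array([.633,-.037]);h=1.65
goto([*(P+.1675*np.array([np.cos(h),np.sin(h)])),.122],h)
```

```text
[ 2.6353442  -1.32423667 -1.22265114] [-0.38038464 -0.61399481  0.02275793] 0.011669911342041213
units [ 0.0036 -0.0092  0.0013  0.0004  0.0001  0.0006] tcp [0.6216 0.1294 0.2893] t 34.475
```

Call:
{"op": "arm_command", "data": {"increments": [[-0.002,-0.0586,0,0,0,-0.0223],[-0.008,-0.117,0,0,0,-0.0446],[-0.0184,-0.1746,0,0,0,-0.0668],[-0.0326,-0.2314,0,0,0,-0.0891],[-0.0508,-0.2872,0,0,0,-0.1114]]}}

```text
t: 35.1
tool_pos: [0.5653, 0.1144, 0.2892]
orientation: [1.694, 2.644, 0.0]
force: [4.3, -2.7, -2.4]
opening: 0.0116
gripper_force: 8.0
```

Call:
{"op": "arm_command", "data": {"increments": [[-0.002,-0.0586,0,0,0,-0.0223],[-0.008,-0.117,0,0,0,-0.0446],[-0.0184,-0.1746,0,0,0,-0.0668],[-0.0326,-0.2314,0,0,0,-0.0891],[-0.0508,-0.2872,0,0,0,-0.1114]]}}

```text
t: 35.72
tool_pos: [0.5177, 0.0809, 0.2893]
orientation: [1.208, 2.897, -0.0]
force: [6.6, -4.3, -5.3]
opening: 0.0117
gripper_force: 8.0
```

Call:
{"op": "arm_command", "data": {"increments": [[-0.002,-0.0586,0,0,0,-0.0223],[-0.008,-0.117,0,0,0,-0.0446],[-0.0184,-0.1746,0,0,0,-0.0668],[-0.0326,-0.2314,0,0,0,-0.0891],[-0.0508,-0.2872,0,0,0,-0.1114]]}}

```text
t: 36.35
tool_pos: [0.4842, 0.0336, 0.2895]
orientation: [0.685, 3.062, 0.0]
force: [8.2, -1.7, -6.2]
opening: 0.0117
gripper_force: 8.0
```

Run:
```python
from h import *
s=read_state();print(s["force"],s["wrist_torque"],s["opening"])
P=np.array([.633,-.037]);h=2.7
goto([*(P+.1675*np.array([np.cos(h),np.sin(h)])),.122],h)
```

```text
[ 8.24933156 -1.70213366 -6.17521692] [-0.2833845  -1.76162707 -0.01530496] 0.011669073969670247
units [ 0.0142 -0.001   0.0025  0.0004  0.0012  0.0005] tcp [0.4842 0.0336 0.2895] t 36.35
```

Call:
{"op": "arm_command", "data": {"increments": [[-0.014,0,0,0,0,0],[-0.014,0,0,0,0,0],[-0.014,0,0,0,0,0],[-0.014,0,0,0,0,0],[-0.014,0,0,0,0,0]], "fingers": 0.6}}

```text
t: 36.98
tool_pos: [0.486, 0.0332, 0.2891]
orientation: [-0.689, -3.065, -0.0]
force: [-0.1, 0.0, -0.6]
opening: 0.0187
gripper_force: 0.0
```

Call:
{"op": "arm_command", "data": {"increments": [[0,0,0,0,0,0],[0,0,0,0,0,0],[0,0,0,0,0,0],[0,0,0,0,0,0],[0,0,0,0,0,0]], "fingers": 1}}

```text
t: 37.6
tool_pos: [0.4859, 0.033, 0.2891]
orientation: [-0.689, -3.065, 0.0]
force: [-1.7, -1.3, 0.5]
opening: 0.0118
gripper_force: 8.0
```

Call:
{"op": "arm_command", "data": {"increments": [[-0.002,-0.0586,0,0,0,-0.0223],[-0.008,-0.117,0,0,0,-0.0446],[-0.0184,-0.1746,0,0,0,-0.0668],[-0.0326,-0.2314,0,0,0,-0.0891],[-0.0407,-0.2595,0,0,0,-0.1]]}}

```text
t: 38.22
tool_pos: [0.4717, -0.0176, 0.2892]
orientation: [0.199, 3.133, 0.001]
force: [6.3, 1.6, -5.6]
opening: 0.0117
gripper_force: 8.0
```

Run:
```python
from h import *
s=read_state();print(s["force"],s["wrist_torque"],s["opening"])
P=np.array([.633,-.037]);h=3.0142
goto([*(P+.1675*np.array([np.cos(h),np.sin(h)])),.122],h)
```

```text
[ 6.34130291  1.60532382 -5.63403923] [ 0.32116456 -1.22866105 -0.00804984] 0.011733200465962964
units [0.0251 0.0063 0.0008 0.0003 0.0008 0.0002] tcp [ 0.4717 -0.0176  0.2892] t 38.225
```

Call:
{"op": "arm_command", "data": {"increments": [[-0.01,-0.005,0,0,0,0],[-0.02,-0.01,0,0,0,0],[-0.02,-0.015,0,0,0,-0.003],[-0.02,-0.02,0,0,0,-0.006],[-0.02,-0.025,0,0,0,-0.009]]}}

```text
t: 38.85
tool_pos: [0.474, -0.0205, 0.2887]
orientation: [-0.156, -3.135, -0.009]
force: [-4.8, 16.4, 3.2]
opening: 0.0133
gripper_force: 8.0
```

Call:
{"op": "arm_command", "data": {"increments": [[0,-0.005,0,0,0,0],[0,-0.01,0,0,0,0],[0,-0.015,0,0,0,0],[0,-0.02,0,0,0,0],[0,-0.025,0,0,0,0]]}}

```text
t: 39.48
tool_pos: [0.4735, -0.0253, 0.2887]
orientation: [-0.156, -3.135, -0.009]
force: [-4.0, 16.5, 3.8]
opening: 0.0232
gripper_force: 8.0
```

Run:
```python
from h import *
s=read_state();print(s["force"],s["wrist_torque"],s["opening"],s["gripper_force"],s["tool_pos"])
```

```text
[-3.96849904 16.5444247   3.76166001] [ 2.81215213  0.56495312 -0.05657581] 0.023232172651764176 8.000275790691376 [ 0.47347012 -0.0253329   0.28866887]
```

The force rose to 16 N and the fingers yielded, so the yoke is at its stop. I'll release, lift and look.

Call:
{"op": "arm_command", "data": {"increments": [[0,0,0,0,0,0],[0,0,0,0,0,0],[0,0,0,0,0,0],[0,0,-0.05,0,0,0],[0,0,-0.15,0,0,0]], "fingers": 0}}

```text
t: 40.1
tool_pos: [0.4737, -0.0279, 0.3192]
orientation: [-0.157, -3.136, -0.0]
force: [0.1, -0.2, -0.4]
opening: 0.0467
gripper_force: 0.0
```

Call:
{"op": "arm_command", "data": {"increments": [[0,0,-0.3,0,0,0],[0,0,-0.5,0,0,0],[0.3,0.3,-0.5,0,0,0],[0.3,0.6,-0.5,0,0,0],[0.3,1,-0.5,0,0,0]]}}

```text
t: 40.72
tool_pos: [0.4313, 0.1463, 0.4207]
orientation: [0.159, 3.135, 0.001]
force: [0.7, -0.1, 0.6]
opening: 0.0463
gripper_force: 0.0
```

Call:
{"op": "arm_command", "data": {"increments": [[0,0.3,0,0,0,0],[0,0.6,0,0,0,0],[0,0.6,0,0,0,0],[0,0.6,0,0,0,0],[0,0.6,0,0,0,0]]}}

```text
t: 41.35
tool_pos: [0.4441, 0.2633, 0.4196]
orientation: [0.159, 3.137, -0.0]
force: [-0.6, -0.4, -1.2]
opening: 0.0462
gripper_force: 0.0
```

Run:
```python
from h import *
print(read_state()["q"].round(2),read_state()["tool_pos"])
S=read_camera("scene");c=read_camera("top")
f=lambda x:cv2.resize(x,None,fx=5,fy=5,interpolation=cv2.INTER_CUBIC)
cv2.imwrite("pics/i.png",np.hstack([f(c["image"][190:280,290:370]),f(S["image"][200:290,300:380])])[:,:,::-1])
```

```text
[ 0.44 -0.1   1.7  -0.    1.55 -1.03] [0.44414735 0.26328246 0.41959963]
```

View pics/i.png

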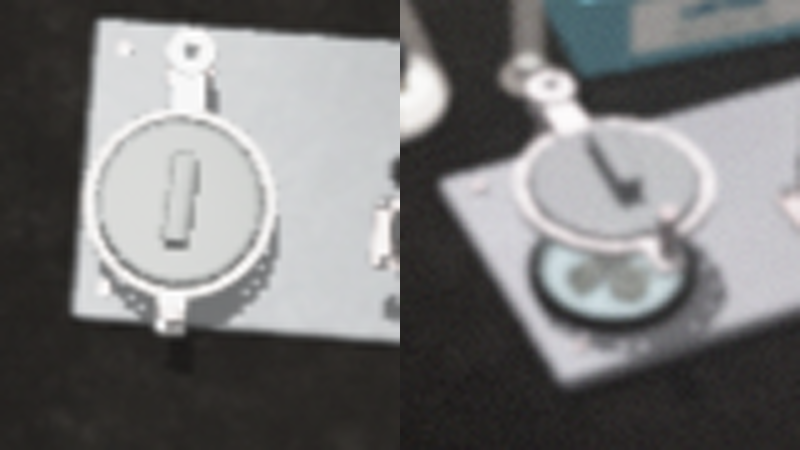

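The cap sits over the jar. In the top panel the ring is centred near (180,203) and the bar runs from (183,150) to (175,240). In the scene panel the bar runs from (590,138) to (632,195), with the ring centred at about (618,187).

Run:
```python
from h import *
S=read_camera("scene");c=read_camera("top")
t=lambda x,y:((x+.5)/5-.5+290,(y+.5)/5-.5+190)
s=lambda x,y:((x-400+.5)/5-.5+300,(y+.5)/5-.5+200)
a,b=onz(c,t(175,238),.122)[0],onz(c,t(184,152),.122)[0]
print("bar top",a,b,(a+b)/2,np.linalg.norm(a-b),"heading",np.arctan2(*(b-a)[[1,0]]))
print("ring",onz(c,t(180,203),.098),onz(s and S,s(618,187),.098),tri(c,t(180,203),S,s(618,187)))
a,b=onz(S,s(590,138),.122)[0],onz(S,s(632,197),.122)[0];print("bar scene",a,b,(a+b)/2,np.arctan2(*(a-b)[[1,0]]))
print("post",onz(c,t(190,50),.1),onz(S,s(549,86),.1),tri(c,t(190,50),S,s(549,86)))
# refined mask of grey cap disc in top
g=c["image"];u=np.array(t(180,203)).astype(int)
```

```text
bar top [ 0.51335054 -0.02325372  0.122     ] [ 0.566377   -0.02999362  0.122     ] [ 0.53986377 -0.02662367  0.122     ] 0.05345307975923358 heading -0.1264265385265355
ring [[ 0.53804608 -0.02700525  0.098     ]] [[ 0.53717907 -0.02539883  0.098     ]] (array([ 0.53849592, -0.02669624,  0.09639715]), np.float64(0.0007966480892040847))
bar scene [ 0.560628   -0.01919578  0.122     ] [ 0.50189605 -0.01304692  0.122     ] [ 0.53126202 -0.01612135  0.122     ] -0.10431367545232346
post [[ 0.63456971 -0.0355292   0.1       ]] [[ 0.64122581 -0.03673867  0.1       ]] (array([ 0.63428244, -0.03432651,  0.10545049]), np.float64(0.002745874150510739))
```

Run:
```python
from h import *
goto([.5395,-.027,.17],np.pi-.125)
```

```text
units [-6.2100e-01 -1.3969e+00  4.1240e-01  1.0000e-04  2.0000e-04  7.5000e-03] tcp [0.4442 0.2635 0.4195] t 41.55
```

Call:
{"op": "arm_command", "data": {"increments": [[-0.1,-0.3,0,0,0,0],[-0.2,-0.6,0,0,0,0],[-0.31,-0.7,0,0,0,0.0075],[-0.31,-0.7,0,0,0,0.0075],[-0.31,-0.7,0,0,0,0.0075]], "fingers": 0.14, "force": 25}}

```text
t: 42.18
tool_pos: [0.4915, 0.119, 0.4191]
orientation: [-0.194, -3.135, -0.001]
force: [0.5, 0.1, 0.5]
opening: 0.0399
gripper_force: 0.0
```

Call:
{"op": "arm_command", "data": {"increments": [[-0.1,-0.3,0,0,0,0],[-0.2,-0.6,0,0,0,0],[-0.31,-0.69,0,0,0,0],[-0.31,-0.69,0.2,0,0,0],[-0.31,-0.69,0.4,0,0,0]]}}

```text
t: 42.8
tool_pos: [0.5364, -0.0248, 0.3387]
orientation: [0.192, 3.134, 0.0]
force: [1.0, 1.1, -0.1]
opening: 0.0396
gripper_force: 0.0
```

Call:
{"op": "arm_command", "data": {"increments": [[0,0,0,0,0,0],[0,0,0.05,0,0,0],[0,0,0.1,0,0,0],[0,0,0.11,0,0,0],[0,0,0.11,0,0,0]]}}

```text
t: 43.42
tool_pos: [0.5364, -0.0256, 0.3175]
orientation: [0.193, 3.135, -0.0]
force: [0.4, -0.3, -0.1]
opening: 0.04
gripper_force: 0.0
```

Run:
```python
from h import *
goto([.5395,-.027,.124],np.pi-.125)
S=read_camera("scene")
f=lambda x:cv2.resize(x,None,fx=6,fy=6,interpolation=cv2.INTER_CUBIC)
cv2.imwrite("pics/j.png",f(S["image"][180:280,290:400])[:,:,::-1])
```

```text
units [-1.620e-02 -5.000e-03  1.325e-01 -0.000e+00  1.000e-04  6.000e-04] tcp [ 0.5364 -0.0256  0.3175] t 43.425
```

View pics/j.png

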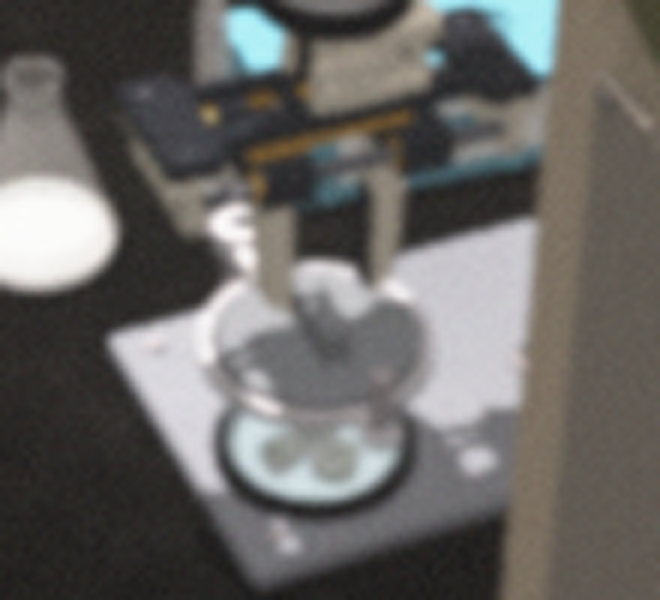

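The fingers straddle the bar, which runs about (305,285) to (335,345) in the picture. I'll descend gently while watching the force.

Call:
{"op": "arm_command", "data": {"increments": [[-0.016,-0.005,0.0,0,0,0],[-0.016,-0.005,0.03,0,0,0],[-0.016,-0.005,0.06,0,0,0],[-0.016,-0.005,0.08,0,0,0],[-0.016,-0.005,0.085,0,0,0]]}}

```text
t: 44.1
tool_pos: [0.5391, -0.0269, 0.2995]
orientation: [-0.193, -3.135, -0.0]
force: [0.4, -0.1, 0.2]
opening: 0.0397
gripper_force: 0.0
```

Call:
{"op": "arm_command", "data": {"increments": [[0,0,0.005,0,0,0],[0,0,0.01,0,0,0],[0,0,0.015,0,0,0],[0,0,0.02,0,0,0],[0,0,0.02,0,0,0]]}}

```text
t: 44.72
tool_pos: [0.5393, -0.027, 0.2961]
orientation: [-0.193, -3.135, -0.0]
force: [-1.1, 0.7, -0.4]
opening: 0.0401
gripper_force: 0.0
```

Call:
{"op": "arm_command", "data": {"increments": [[0,0,0.005,0,0,0],[0,0,0.01,0,0,0],[0,0,0.01,0,0,0],[0,0,0.01,0,0,0],[0,0,0.01,0,0,0]]}}

```text
t: 45.35
tool_pos: [0.5394, -0.027, 0.2942]
orientation: [0.193, 3.136, 0.0]
force: [-0.6, 0.1, -0.2]
opening: 0.0401
gripper_force: 0.0
```

Call:
{"op": "arm_command", "data": {"increments": [[0,0,0,0,0,0],[0,0,0,0,0,0],[0,0,0,0,0,0],[0,0,0,0,0,0],[0,0,0,0,0,0]], "fingers": 1, "force": 25}}

```text
t: 45.98
tool_pos: [0.5394, -0.026, 0.2942]
orientation: [0.193, 3.135, 0.003]
force: [0.2, 6.1, 0.3]
opening: 0.0161
gripper_force: 24.9
```

Call:
{"op": "arm_command", "data": {"increments": [[0,0.006,0.0012,0,0,0.032],[0,0.006,0.0025,0,0,0.064],[0,0.006,0.0037,0,0,0.096],[0,0.006,0.005,0,0,0.128],[0,0.006,0.0062,0,0,0.16]]}}

```text
t: 46.6
tool_pos: [0.5396, -0.0249, 0.293]
orientation: [0.971, 2.988, 0.003]
force: [1.9, 6.2, -0.3]
opening: 0.0158
gripper_force: 24.9
```

Run:
```python
from h import *
s=read_state();print(s["force"],s["wrist_torque"],s["opening"],s["q"].round(2))
```

```text
[ 1.93141625  6.18840048 -0.31671848] [ 0.88082793 -0.42106165  0.10660882] 0.01581249496189944 [-0.14  0.05  1.78  0.    1.31 -1.08]
```

Call:
{"op": "arm_command", "data": {"increments": [[0.0044,0.006,0.0012,0,0,0.032],[0.0044,0.006,0.0025,0,0,0.064],[0.0044,0.006,0.0037,0,0,0.096],[0.0044,0.006,0.005,0,0,0.128],[0.0044,0.006,0.0062,0,0,0.16]]}}

```text
t: 47.22
tool_pos: [0.54, -0.0239, 0.2918]
orientation: [1.684, 2.651, 0.003]
force: [4.3, 3.1, -3.1]
opening: 0.0158
gripper_force: 24.9
```

Run:
```python
from h import *
s=read_state();print(s["force"],s["wrist_torque"],s["opening"],s["q"].round(2))
```

```text
[ 4.33935842  3.13358304 -3.06905721] [ 0.4023301  -0.8095258   0.10415143] 0.015817206136277018 [-0.14  0.05  1.78  0.    1.31 -0.58]
```

Call:
{"op": "arm_command", "data": {"increments": [[0,0.003,0.0012,0,0,0.032],[0,0.005,0.0025,0,0,0.064],[0,0.005,0.0037,0,0,0.096],[0,0.005,0.005,0,0,0.128],[0,0.005,0.0062,0,0,0.16]]}}

```text
t: 47.85
tool_pos: [0.5409, -0.0236, 0.2906]
orientation: [2.29, 2.149, 0.003]
force: [4.8, 1.9, -3.6]
opening: 0.0156
gripper_force: 24.9
```

Call:
{"op": "arm_command", "data": {"increments": [[0,0,0.0012,0,0,0.032],[0,0,0.0025,0,0,0.064],[0,0,0.0037,0,0,0.096],[0,0,0.0045,0,0,0.11],[0,0,0.005,0,0,0.125]]}}

```text
t: 48.48
tool_pos: [0.5412, -0.0237, 0.2896]
orientation: [2.664, 1.663, 0.004]
force: [7.6, 1.5, -4.8]
opening: 0.016
gripper_force: 24.9
```

Run:
```python
from h import *
s=read_state();print(s["force"],s["wrist_torque"],s["opening"],s["q"].round(2))
```

```text
[ 7.55267014  1.52991404 -4.80492891] [ 0.18681314 -1.20788828  0.05296963] 0.01595132804169534 [-0.14  0.06  1.78  0.    1.3   0.32]
```

Call:
{"op": "arm_command", "data": {"increments": [[0.002,0.003,0.0006,0,0,0.013],[0.004,0.006,0.001,0,0,0.026],[0.004,0.006,0.0015,0,0,0.04],[0.004,0.006,0.002,0,0,0.052],[0.004,0.006,0.0025,0,0,0.064]]}}

```text
t: 49.1
tool_pos: [0.5422, -0.0237, 0.2891]
orientation: [2.818, 1.388, 0.002]
force: [4.2, -0.0, -2.4]
opening: 0.016
gripper_force: 24.9
```

Run:
```python
from h import *
s=read_state();print(s["force"],s["wrist_torque"],s["opening"],s["q"].round(2),s["orientation"])
```

```text
[ 4.20042386 -0.00915486 -2.44339541] [ 0.03135004 -0.51278313  0.10805589] 0.015974567822160807 [-0.14  0.06  1.78  0.    1.3   0.52] [2.81764699e+00 1.38805221e+00 1.84906825e-03]
```

Call:
{"op": "arm_command", "data": {"increments": [[0.002,0.003,0.0006,0,0,0.013],[0.002,0.003,0.001,0,0,0.026],[0.002,0.003,0.0015,0,0,0.04],[0.002,0.003,0.002,0,0,0.052],[0.002,0.003,0.0025,0,0,0.064]]}}

```text
t: 49.72
tool_pos: [0.5427, -0.0238, 0.2885]
orientation: [2.943, 1.098, 0.001]
force: [0.4, -1.4, -0.5]
opening: 0.0159
gripper_force: 24.9
```

Run:
```python
from h import *
s=read_state();print(s["force"],s["wrist_torque"],s["opening"],s["q"].round(2),2*np.arctan2(*s["orientation"][[1,0]]))
```

```text
[ 0.41899669 -1.37794095 -0.45726581] [-0.09909435 -0.23095476  0.14752556] 0.015854754973818407 [-0.14  0.06  1.78 -0.    1.3   0.72] 0.7144295450554775
```

Call:
{"op": "arm_command", "data": {"increments": [[0,0,0.0004,0,0,0.01],[0,0,0.0008,0,0,0.02],[0,0,0.0012,0,0,0.03],[0,0,0.0012,0,0,0.04],[0,0,0.0012,0,0,0.05]]}}

```text
t: 50.35
tool_pos: [0.5426, -0.0234, 0.2884]
orientation: [-3.02, -0.864, -0.001]
force: [1.4, 1.3, 0.9]
opening: 0.0167
gripper_force: 25.9
```

Run:
```python
from h import *
s=read_state();print(s["force"],s["wrist_torque"],s["opening"],s["q"].round(2),2*np.arctan2(*s["orientation"][[1,0]]))
```

```text
[1.42464004 1.28672377 0.87920647] [ 0.13371321 -0.2613914   0.44789529] 0.01665799884097697 [-0.14  0.06  1.78  0.    1.3   0.88] -5.726214562224367
```

Call:
{"op": "arm_command", "data": {"increments": [[0,0,0,0,0,0.005],[0,0,0,0,0,0.01],[0,0,0,0,0,0.01],[0,0,0,0,0,0.01],[0,0,0,0,0,0.01]], "force": 45}}

```text
t: 50.98
tool_pos: [0.5426, -0.0233, 0.2884]
orientation: [-3.032, -0.819, -0.001]
force: [2.9, 4.5, 1.5]
opening: 0.016
gripper_force: 47.1
```

Run:
```python
from h import *
s=read_state();print(s["force"],s["wrist_torque"],s["opening"],s["q"].round(2),2*np.arctan2(*s["orientation"][[1,0]])%(2*np.pi))
```

```text
[2.89163218 4.5349835  1.50219609] [ 0.89924997 -0.39929691  0.89750026] 0.015953407029730523 [-0.14  0.06  1.78  0.    1.3   0.91] 0.5273139657901185
```

The torque rose to 0.9 N·m with a solid stop, so the cap is tight. I'll release, lift high and turn toward the clamp.

Call:
{"op": "arm_command", "data": {"increments": [[0,0,0,0,0,0],[0,0,0,0,0,0],[0,0,0,0,0,0],[0,0,-0.05,0,0,0],[0,0,-0.2,0,0,0]], "fingers": 0.14, "force": 20}}

```text
t: 51.6
tool_pos: [0.5418, -0.0238, 0.3273]
orientation: [-3.032, -0.818, 0.006]
force: [0.2, 0.3, -0.1]
opening: 0.0399
gripper_force: 0.0
```

Call:
{"op": "arm_command", "data": {"increments": [[0,0,-0.3,0,0,0],[0,0,-0.6,0,0,0],[0,0,-1,0,0,-0.05],[0,0,-1,0,0,-0.1],[0,0,-1,0,0,-0.15]]}}

```text
t: 52.22
tool_pos: [0.5425, -0.0238, 0.5321]
orientation: [2.751, 1.509, 0.007]
force: [0.3, 0.3, -0.2]
opening: 0.04
gripper_force: 0.0
```

Call:
{"op": "arm_command", "data": {"increments": [[0,0,0,0,0,-0.05],[0,0,0,0,0,-0.1],[0,0,0,0,0,-0.152],[0,0,0,0,0,-0.152],[0,0,0,0,0,-0.152]], "fingers": 1}}

```text
t: 52.85
tool_pos: [0.5424, -0.0238, 0.5286]
orientation: [2.328, 2.109, 0.0]
force: [-0.7, 0.2, -0.5]
opening: 0.0007
gripper_force: 0.0
```

Run:
```python
from h import *
goto([.520,-.247,.353],1.476)
c=read_camera("top")
print(onz(c,(400,232.4),.2), onz(c,(396,232.4),.17))
J=np.array([.541,-.025,0]);yh=np.array([.095,.9955,0])
for d,z in((185,.125),(232.5,.207),(245.5,.230)):
    P=J-yh*d/1000+[0,0,z];print(d,P,proj(c,P))
S=read_camera("scene")
f=lambda x:cv2.resize(x,None,fx=5,fy=5,interpolation=cv2.INTER_CUBIC)
cv2.imwrite("pics/k.png",np.hstack([f(c["image"][190:270,350:430]),f(S["image"][190:270,310:390])])[:,:,::-1])
```

```text
units [-1.1218e+00 -1.6000e-03  4.3100e-02  1.0000e-04  0.0000e+00 -1.3000e-03] tcp [ 0.5424 -0.0238  0.5286] t 52.85
[[ 0.51303115 -0.24179355  0.2       ]] [[ 0.51707856 -0.2348345   0.17      ]]
185 [ 0.523425  -0.2091675  0.125    ] [[385.34036186 232.4270756 ]]
232.5 [ 0.5189125  -0.25645375  0.207     ] [[405.32308243 229.94771031]]
245.5 [ 0.5176775  -0.26939525  0.23      ] [[411.22706214 229.19000938]]
```

View pics/k.png

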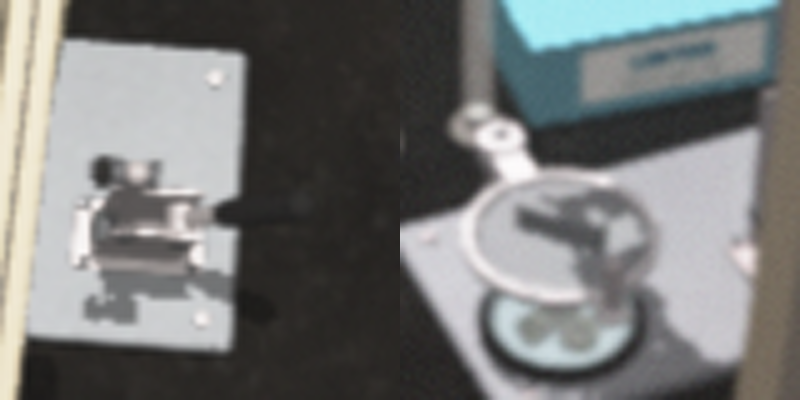

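The handle runs from about (215,213) to (310,205) in the top panel (pixels 393,232 to 412,231), within about 4 mm of prediction. The cap is turned and seated. Moving over the clamp to the handle.

Call:
{"op": "arm_command", "data": {"increments": [[-0.2,0,0,0,0,0],[-0.4,-0.01,0,0,0,0],[-0.6,-0.016,0,0,0,0],[-0.8,-0.016,0,0,0,0],[-1,-0.016,0,0,0,0]]}}

```text
t: 53.58
tool_pos: [0.5201, -0.2238, 0.5283]
orientation: [2.326, 2.111, 0.0]
force: [0.1, 0.8, 0.5]
opening: 0.0004
gripper_force: 0.0
```

Call:
{"op": "arm_command", "data": {"increments": [[-0.12,0,0,0,0,0],[-0.12,0,0.1,0,0,0],[-0.12,0,0.3,0,0,0],[-0.12,0,0.5,0,0,0],[-0.12,0,0.54,0,0,0]]}}

```text
t: 54.2
tool_pos: [0.5174, -0.246, 0.4168]
orientation: [-2.322, -2.108, 0.003]
force: [-0.9, -0.3, -0.7]
opening: 0.0008
gripper_force: 0.0
```

Run:
```python
from h import *
J=np.array([.539,-.025,0]);yh=np.array([.095,.9955,0])
for s,z in((38,.222),(54.1,.1885),(64.2,.1768),(72.1,.1636),(77.6,.1492),(80.5,.134),(80.5,.130)):
    goto(J-yh*(.185+s/1000)+[0,0,z+.019],1.476)
print(read_state()["force"])
```

```text
units [-0.0048  0.003   0.0441 -0.0017 -0.0008 -0.0005] tcp [ 0.5174 -0.246   0.4168] t 54.2
units [-0.0857  0.004   0.2114 -0.0017 -0.0008 -0.0005] tcp [ 0.5174 -0.246   0.4168] t 54.2
units [-0.1364  0.0043  0.2697 -0.0017 -0.0008 -0.0005] tcp [ 0.5174 -0.246   0.4168] t 54.2
units [-0.176   0.0047  0.3356 -0.0017 -0.0008 -0.0005] tcp [ 0.5174 -0.246   0.4168] t 54.2
units [-0.2037  0.0051  0.4076 -0.0017 -0.0008 -0.0005] tcp [ 0.5174 -0.246   0.4168] t 54.2
units [-0.2184  0.0055  0.4835 -0.0017 -0.0008 -0.0005] tcp [ 0.5174 -0.246   0.4168] t 54.2
units [-2.184e-01  5.600e-03  5.035e-01 -1.700e-03 -8.000e-04 -5.000e-04] tcp [ 0.5174 -0.246   0.4168] t 54.2
[-0.87210731 -0.25337739 -0.72530991]
```

Call:
{"op": "arm_command", "data": {"increments": [[0,0,0.045,0,0,0],[-0.04,0,0.13,0,0,0],[-0.086,0,0.211,0,0,0],[-0.11,0,0.24,0,0,0],[-0.136,0,0.27,0,0,0]]}}

```text
t: 54.82
tool_pos: [0.5154, -0.2739, 0.3657]
orientation: [-2.324, -2.113, -0.0]
force: [0.4, 2.5, 0.9]
opening: 0.0006
gripper_force: 1.0
```

Run:
```python
from h import *
s=read_state();print(s["force"],s["tool_pos"])
J=np.array([.539,-.025,0]);yh=np.array([.095,.9955,0])
for s,z in((72.1,.1636),(77.6,.1492),(80.5,.134),(80.5,.130)):
    goto(J-yh*(.185+s/1000)+[0,0,z+.019],1.476)
```

```text
[0.40217252 2.5480342  0.85501072] [ 0.51543075 -0.27389544  0.36567224]
units [-0.0355 -0.0009  0.0803 -0.0001 -0.0002 -0.0002] tcp [ 0.5154 -0.2739  0.3657] t 54.825
units [-6.310e-02 -8.000e-04  1.523e-01 -1.000e-04 -2.000e-04 -2.000e-04] tcp [ 0.5154 -0.2739  0.3657] t 54.825
units [-7.760e-02 -8.000e-04  2.283e-01 -1.000e-04 -2.000e-04 -2.000e-04] tcp [ 0.5154 -0.2739  0.3657] t 54.825
units [-7.760e-02 -8.000e-04  2.483e-01 -1.000e-04 -2.000e-04 -2.000e-04] tcp [ 0.5154 -0.2739  0.3657] t 54.825
```

Call:
{"op": "arm_command", "data": {"increments": [[-0.018,0,0.04,0,0,0],[-0.036,0,0.08,0,0,0],[-0.05,0,0.115,0,0,0],[-0.063,0,0.152,0,0,0],[-0.07,0,0.19,0,0,0]]}}

```text
t: 55.45
tool_pos: [0.5141, -0.2875, 0.3275]
orientation: [-2.324, -2.113, 0.0]
force: [0.0, 0.0, 0.2]
opening: 0.0005
gripper_force: 0.0
```

Call:
{"op": "arm_command", "data": {"increments": [[-0.004,0,0.02,0,0,0],[-0.008,0,0.035,0,0,0],[-0.008,0,0.04,0,0,0],[-0.008,0,0.045,0,0,0],[-0.008,0,0.045,0,0,0]]}}

```text
t: 56.08
tool_pos: [0.5141, -0.289, 0.3193]
orientation: [2.324, 2.113, 0.0]
force: [0.3, 0.8, 0.1]
opening: 0.0007
gripper_force: 0.0
```

Run:
```python
from h import *
s=read_state();print(s["force"],s["tool_pos"]-[0,0,.186])
```

```text
[0.28727257 0.75058483 0.12166869] [ 0.51410306 -0.28900242  0.1333264 ]
```

Call:
{"op": "arm_command", "data": {"increments": [[0,0,-0.1,0,0,0],[0,0,-0.4,0,0,0],[0,0,-0.7,0,0,0],[-0.1,-0.3,-0.8,0,0,0],[-0.3,-0.5,-0.8,0,0,0]]}}

```text
t: 56.7
tool_pos: [0.4081, -0.3388, 0.4843]
orientation: [2.316, 2.112, 0.001]
force: [1.0, -0.8, -1.0]
opening: 0.0007
gripper_force: 0.0
```

Call:
{"op": "arm_command", "data": {"increments": [[-0.3,-0.1,0,0,0,0],[-0.6,-0.2,0,0,0,0],[-0.8,-0.3,0,0,0,0],[-0.8,-0.3,0,0,0,0],[-0.8,-0.3,0,0,0,0]]}}

```text
t: 57.32
tool_pos: [0.334, -0.4925, 0.4803]
orientation: [2.324, 2.112, 0.0]
force: [-0.4, 0.5, -0.9]
opening: 0.0005
gripper_force: 0.0
```

Run:
```python
from h import *
S=read_camera("scene");c=read_camera("top")
f=lambda x:cv2.resize(x,None,fx=4,fy=4,interpolation=cv2.INTER_CUBIC)
cv2.imwrite("pics/l.png",np.hstack([f(c["image"][180:280,300:400]),f(S["image"][180:280,300:400])])[:,:,::-1])
print(read_state()["force"],bungs(c),bungs(S))
```

```text
[0.76114749 0.88494147 0.42654542] [] []
```

View pics/l.png

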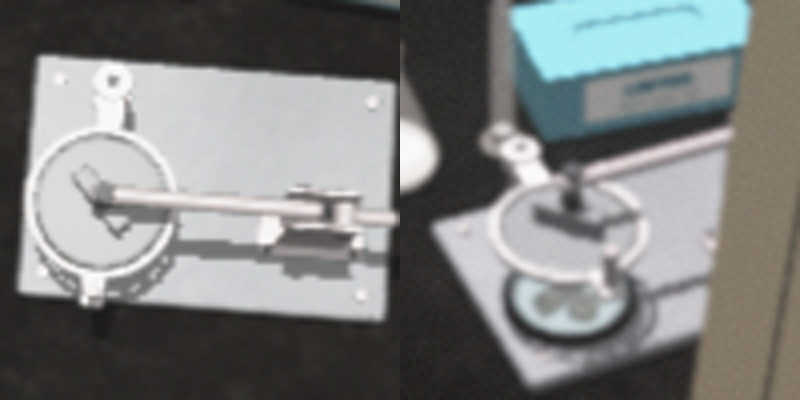

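The spindle is down on the cap's bar (top panel 100,195), with the arm level over the clamp. The cap is over the jar and the bungs are inside it. Handing in.

```bash
python3 -c "
from plant import *
print(close_job())"
```

```text
the job is handed in; nothing more can be done
None
```

The job is handed in: all five bungs on the worktop are in the jar, the cap is swung over to its stop and screwed tight (0.9 N·m at the stop), and the toggle clamp is locked down on it, at about 57 s of the 208 s allowed.

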